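# Load the pot dryer, screw down and lock its hood, start the fan

## Task

Stand all the small money pots that are about the bench in front of and beside the dryer (not the bigger stock along the far edge) upright on the drawn-out wooden ware board of the dryer and push the board fully home under the raised hood. Then screw the brass castle nut down to the last place before it bottoms where its slot lines up with the slot in the stud, lay the locking pin flat through both slots with its shank sticking out on both sides of the nut, and only then flip the fan's toggle over to the other side. Leave the other things on the table where they are.

Things in the scene. Friction and masses are not known exactly. Their poses are not given: they have to be found in the camera images.
- pot1: clay money pot standing upright, terracotta below, green glaze above; 72 mm tall, belly 66 mm across, foot 52 mm, round knob 26 mm across on top (55 to 72 mm up; neck at 48 mm; shoulder falling from 44 mm up at 12 mm off the axis to 33 mm up at 29 mm); 0.2 kg. Origin: centre of the foot's underside, z up. All pots are alike, two to four are present (None: absent)
- pot2: another pot like pot1, or absent
- pot3: another pot like pot1, or absent
- pot4: another pot like pot1, or absent
- board (a joint): slide of the ware board along +y of the station, in m: 0 drawn right out (clear of the hood), 0.222 fully home under the hood against the stop. About 2 N of friction; starts within 20 mm of 0
- board_top (a point): centre of the ware board's flat upper face (22 mm above the table). The wooden board is 176 x 176 mm with a rim 6 mm thick that stands 8 mm above the face, so 164 x 164 mm inside. Axes as the station's: y is the way it slides home, z up
- board_handle (a point): centre of the top of the ware board's upright wooden handle: a 22 x 22 mm square post, top 130 mm above the table, 128 mm outside the board's centre on the side away from the hood; the post is free all round above 30 mm
- fork (a point): centre of the floor of the slot in the fixed forked steel stud (163 mm above the table) on which the brass nut runs. The slot is 18 mm wide, open at the top and both ends, and runs along this frame's x; two prongs 18 mm long stand 32 mm above this point. Axes: the station's (y: the way the ware board slides home; z up)
- station: the dryer's bed, fixed. Its hood reaches from 33 mm beyond the stud back to 225 mm before it (-y), 100 mm to either side (x). With the nut at 0 the hood's top is 130 mm above the table and its underside clears standing pots by 24 mm. On it, 130 mm before the stud, is a round fan, 96 mm across, 22 mm high. Origin on the table, 235 mm before the stud (-y); x, y as above
- nut (a joint): angle of the brass castle nut on the stud, rad: grows anticlockwise seen from above, which unscrews it. 0: screwed down, its slot in line and level with the stud's. A turn is 10 mm of height; the hood goes up and down with it. Past 0 it comes up hard at -0.6. Starts 1 to 1.8 turns up (6.5 to 11). About 0.12 N m of friction; it stays where it is left
- nut_slot (a point): centre of the nut's slot floor, on its axis; turns, rises and falls with the nut. The nut is a hexagon 50 mm across flats (58 over corners) from 34 mm below this point (the hood's top) up to it; above, a crown 18 mm high with one slot 18 mm wide right across along this frame's x. Flats face along x and every 60 degrees. The stud's prongs stand in the crown, up to 32 mm above this point
- pin: locking pin: square steel shank 12 x 12 x 80 mm with a black plastic grip at one end, 22 mm wide, 24 high, 35 long, flush below; 0.1 kg. Origin: underside of the shank at mid length; x along the shank away from the grip (shank -40 to +40 mm, grip -75 to -40 mm), z up as it lies. Locked, it lies in the slots with its origin at the fork point, grip to either side
- bat (a joint): angle of the fan switch's bat toggle, rad: -0.45 off (leaning to -x of the switch, to the side of the black dash; the start), +0.45 on (leaning to +x, to the side of the white dot). It drops over of itself once past upright; pushing it takes under 2 N
- bat_tip (a point): centre of the 20 mm ball on the toggle's tip, 64 mm from the toggle's pivot; the pivot is 46 mm above the table. This frame's z points from the pivot out along the toggle; its y is the pivot's axis
- switch: grey switch box fixed to the table, 110 (x) x 75 (y) x 45 mm, the steel toggle in the middle of its top. Origin: centre of its underside; x points from the off side to the on side
- rib: flat wooden potter's rib, 70 x 36 x 8 mm; not part of the job, origin under its centre (for the brush: on its handle line)
- brush: paint brush lying on the table; not part of the job, origin under its centre (for the brush: on its handle line)
- glaze_jar: white-capped glaze jar, 68 mm across, 85 mm tall; not part of the job, origin under its centre (for the brush: on its handle line)
- bowl: white bowl, 100 mm across, 45 mm high; not part of the job, origin under its centre (for the brush: on its handle line)
- sponge: yellow sponge block, 90 x 60 x 30 mm; not part of the job, origin under its centre (for the brush: on its handle line)
- mug: clay cup, 72 mm across, 85 mm high; not part of the job, origin under its centre (for the brush: on its handle line)
- cutter: steel ring cutter, 80 mm across, 30 mm high; not part of the job, origin under its centre (for the brush: on its handle line)
Mind the look-alikes: they are no part of the job. Leave any black or pink look-alike of the pot2 alone. Leave any white look-alike of the pin alone.

How it is judged:
By the outcome, as a careful person would: the job done as asked, in the order asked, and still so for the second after the job is handed in, with the robot touching nothing.
Of pot1, pot2, pot3, pot4 only 2 to 4 are there at a start; the rules pass over those that are not, and their reading is None.
At some moment in a run one of pot1, pot2, pot3, pot4, pin may be knocked a few centimetres aside while the robot is not near it.
Once in a run the grip may slacken for a moment while it holds something.
It also fails if it takes over 210 s, if anything falls off the work surface, if the arm or the gripper's body presses on something with over 40 N, if the wrist force passes 120 N, or if a joint passes its speed limit or range.

## Robot

A 7-joint arm with a two-finger parallel gripper is mounted at the origin on the work surface. World frame = base frame: x ahead of the robot, y to its left, z up, the work surface at z = 0. Lengths are in m, angles in rad, forces in N, time in s.
With the tool pointing down it reaches from about 0.4 to 0.925 m from the base axis. Payload 5.6 kg.
Tool frame: the origin (TCP) lies at the very end of the fingers, on their centre line; the grasp point (between the pads) lies 19 mm behind it (env.grip_point_offset is the distance from the TCP to the grasp point, in m); x points along the fingers, y is the direction in which the jaws open and shut, and the axes are right-handed (so a half turn about x gives the same grasp; the last joint's range is limited). The gripper opens to 85 mm and grips with 20 to 120 N. Pads are 22 mm wide; open, the fingers measure 114 mm over their backs; the gripper's body (76 mm by 85 mm) begins 54 mm behind the grasp point. The pads swing forward as they close: fully open they stand 13 mm farther back than shut.
Start: joints at [-1.347, 0.468, -0.012, 1.603, 0.006, 1.071, -0.056], TCP at [0.171, 0.627, 0.231] pointing down, gripper open.
Joint ranges: [-2.53, 2.53], [-0.31, 2.02], [-1.57, 1.55], [0.28, 2.44], [-1.29, 4.43], [0.15, 1.84], [-2.92, 2.92]. Speed limits (rad/s): [2.57, 2.57, 3.14, 3.14, 3.14, 3.14, 3.14].

## Interface

Orientations are given as a unit quaternion [w, x, y, z].
In Python, from cell import readout, camera, calibration, order, boxes_of, cut_out, pinpoint, env gives the robot as it stands.
- The arm moves only by the tool move_arm, never from a script. Its argument "steps" is one flat list of numbers, 6 for each row, row after row: the shift along the tool's x, y, z in cm, then the turn, a rotation vector about the tool's x, y, z in rad. In form: [x, y, z, rx, ry, rz, x, y, z, rx, ry, rz, ...]. A call has 1 to 20 rows; each row shifts and turns the commanded pose from where the row before left it, along the tool's axes as they then stand; what a row does not reach is not made up. A row lasts 1/12 s, in which the tool goes at most 41.7 mm and 7.16 degrees, less where a joint would pass 70% of its speed; a pose out of reach is approached as far as the arm can. A call is refused whole if a number of a shift passes 4.17 or a number of a turn 0.125, either way. A call with a gripper value outside its range is refused whole. "claw" is the closure in counts, from 0 (fully open) to 255 (shut), set as the call begins (left out, the last holds). The fingers move at their own pace and stop on an object; "squeeze" is the grip in N (left out, the last holds). Time passes only in rows, so rows that do not move let the fingers close. It gives the time, the measured TCP pose, the force and the opening at its end, in the units of the state.
- readout.get_obs(): the state, without advancing time (a new reading comes with each control period).
- camera(name): name is "side" or "top" or "wrist"; returns the picture (420x560x3 uint8, red, green, blue); there is no depth.
- calibration(name): a dict with "K" (3x3 intrinsics, pixels), "R" (3x3) and "t" (3): a world point X has camera coordinates R X + t. Camera axes: x right, y down, z forward; pixel columns grow to the right and rows downward; lengths in m; the calibration is good to about 2 mm. The wrist camera is an equidistant fisheye: a pixel r from the principal point sees the ray r / f radians off the axis. A picture is of the moment at which its call begins: read the wrist's pose just before it. calibration takes no time and is no camera call; for the wrist camera it gives the pose at the moment of the call.
- order.finish_job(): hands the job in, once; it reports no verdict.
Trained networks look in the newest picture that a camera, given by its name, has taken for a name from the list of things; names that differ only in an ending like _2 or _b are one class to them, and where a whole thing is asked for, a point or a joint stands for the part that bears it (a point fixed in the world has none). Each returns a list of dicts, best first, with "score" (0 to 1); they miss things now and then, are a little off and sometimes report something else, mostly with a low value. They report only what shows in the picture. A call takes as long as a camera call. They do not tell look-alikes from the thing itself.
- boxes_of(camera, thing): "at" ([x, y, z] in m, in world coordinates, good to about 4 mm: the middle of the surface that is visible of it).
- cut_out(camera, thing): "region" (420x560 bool, what is visible of it).
- pinpoint(camera, thing): "at" ([x, y, z] in m, in world coordinates, good to about 4 mm: a listed point, or the origin of a listed thing).
The state is a dict: "time_s": time; "joint_positions": joint angles; "qvel": joint speeds; "tau": joint torques, N m; "position": TCP position; "orientation": TCP orientation; "ft_force": force on the tool from outside, world axes, zero at the start; "torque": the same for the moment, N m; "opening": opening from 0.0 (shut) to 1.0 (fully open).
Only numpy, scipy, OpenCV 4.12 (cv2) and the standard library are available. Lean on these libraries where they do the work, as an engineer would, in place of code of your own. Each camera call takes 0.05 s, during which the arm holds its last target.

## Working session

There is one attempt and no reset: what is moved stays moved. The work goes in short steps, Python scripts to look and compute and a tool call to move; the robot and the scene stay as the last step left them, time stands still between calls to the robot, and variables do not carry over. Pictures are saved under pics/ and viewed, and the job is handed in when it is done.

Besides the shell and the picture viewer there is one more tool, called after "Emit:" as name(argument=value, ...), one argument or row to a line, values as JSON. move_arm: Moves the arm, as the interface text tells. Its arguments: {"type":"object","properties":{"steps":{"type":"array","items":{"type":"number"}},"claw":{"type":"number"},"squeeze":{"type":"number"}},"required":["steps"]}

```bash
ls; mkdir -p pics; cat > h.py <<'E'
import numpy as np, cv2
from scipy.spatial.transform import Rotation as R
from cell import readout, camera, calibration, order, boxes_of, cut_out, pinpoint, env
def snap(n,f,scale=1.4):
    im=camera(n); im=cv2.cvtColor(im,cv2.COLOR_RGB2BGR)
    cv2.imwrite(f'pics/{f}.png',cv2.resize(im,None,fx=scale,fy=scale,interpolation=cv2.INTER_CUBIC)); return im
def pose():
    o=readout.get_obs(); q=o['orientation']; return np.array(o['position']),R.from_quat([q[1],q[2],q[3],q[0]]),o
def proj(n,X):
    c=calibration(n);p=np.array(c['R'])@np.array(X)+np.array(c['t']);K=np.array(c['K']);u=K@p;return u[:2]/u[2]
def ray(n,px,z):
    c=calibration(n);K=np.array(c['K']);Rm=np.array(c['R']);t=np.array(c['t'])
    d=Rm.T@np.linalg.inv(K)@np.array([px[0],px[1],1.]);o=-Rm.T@t
    return o+d*(z-o[2])/d[2]
def show():
    p,r,o=pose();print('t',round(o['time_s'],2),'p',np.round(p,4),'\nM',np.round(r.as_matrix(),3).tolist(),'F',np.round(o['ft_force'],1),'op',round(o['opening'],3),'q',np.round(o['joint_positions'],2))
E
python3 - <<'E'
from h import *
show()
for c in('top','side','wrist'): snap(c,c+'0')
for c in('top','side'):
  for n in ['pot1','pin','board_top','board_handle','fork','nut_slot','bat_tip','switch','station','pot2']:
    print(c,n,[(np.round(d['at'],3).tolist(),round(d['score'],2)) for d in pinpoint(c,n)])
E
```

```text
pics
t 0.0 p [0.1712 0.6265 0.2303] 
M [[-0.0, 0.264, 0.965], [-0.002, 0.965, -0.264], [-1.0, -0.002, 0.0]] F [0.9 0.2 0. ] op 0.998 q [-1.35  0.47 -0.01  1.6   0.01  1.07 -0.06]
top pot1 [([0.424, -0.166, -0.001], 0.95), ([0.477, -0.515, -0.001], 0.87), ([0.496, -0.386, 0.001], 0.83), ([0.426, 0.01, -0.0], 0.63), ([0.416, -0.278, 0.002], 0.57), ([0.268, -0.325, 0.004], 0.57), ([0.675, -0.418, -0.003], 0.41)]
top pin [([0.352, 0.441, 0.004], 0.72), ([0.441, 0.178, -0.003], 0.63)]
top board_top [([0.626, -0.132, 0.02], 0.93)]
top board_handle [([0.641, -0.255, 0.133], 0.87), ([0.495, -0.385, 0.002], 0.73), ([0.596, 0.22, 0.163], 0.43)]
top fork [([0.596, 0.217, 0.165], 0.7)]
top nut_slot [([0.596, 0.219, 0.181], 0.88), ([0.619, -0.015, -0.002], 0.54)]
top bat_tip [([0.465, 0.396, 0.102], 0.45), ([0.549, 0.457, 0.0], 0.42)]
top switch [([0.491, 0.38, -0.002], 0.58), ([0.548, 0.459, -0.003], 0.42)]
top station [([0.623, -0.014, -0.005], 0.72), ([0.427, 0.011, 0.001], 0.39)]
top pot2 [([0.424, -0.166, -0.001], 0.95), ([0.477, -0.515, -0.001], 0.87), ([0.496, -0.386, 0.001], 0.83), ([0.42
[... 383 characters left out ...]
 -0.002], 0.38)]
side board_top [([0.628, -0.129, 0.022], 0.84), ([0.412, -0.057, -0.001], 0.26)]
side board_handle [([0.636, -0.255, 0.128], 0.68), ([0.428, 0.008, -0.002], 0.16)]
side fork [([0.595, 0.219, 0.163], 0.67), ([0.359, -0.419, -0.003], 0.52)]
side nut_slot [([0.602, 0.223, 0.171], 0.49)]
side bat_tip [([0.463, 0.388, 0.102], 0.5)]
side switch [([0.487, 0.382, -0.002], 0.72), ([0.584, -0.522, -0.0], 0.61)]
side station [([0.619, -0.012, -0.001], 0.77), ([0.359, -0.418, 0.0], 0.67), ([0.429, 0.011, 0.0], 0.35)]
side pot2 [([0.471, -0.516, -0.004], 0.89), ([0.426, -0.166, -0.006], 0.88), ([0.421, -0.274, -0.002], 0.7), ([0.269, -0.329, 0.001], 0.58), ([0.495, -0.385, 0.002], 0.57)]
```

View pics/top0.png

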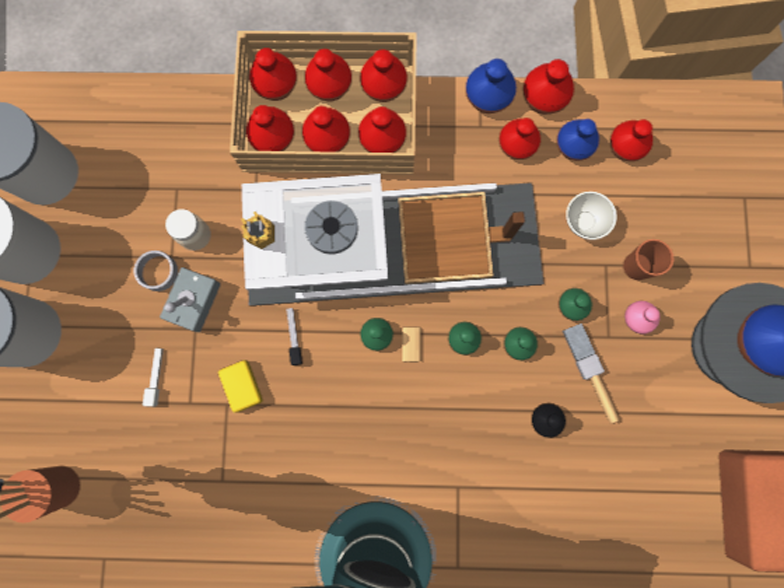

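View pics/side0.png

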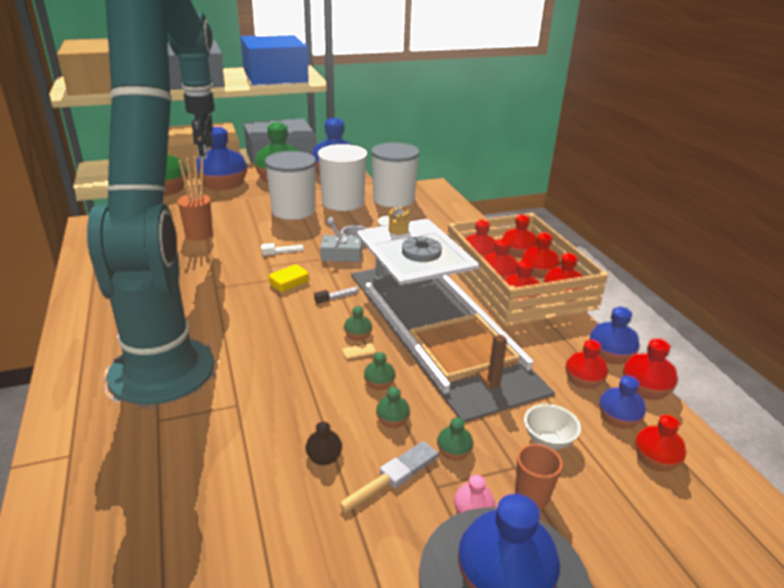

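```bash
python3 - <<'E'
from h import *
for n in ['pot1','pin','board_top','board_handle','fork','nut_slot','bat_tip','switch','station']:
    print(n,[(np.round(proj('top',d['at'])*1.4).tolist(),round(d['score'],2)) for d in pinpoint('top',n)])
for n in ['rib','brush','glaze_jar','bowl','sponge','mug','cutter']:
    print(n,[(np.round(d['at'],3).tolist(),np.round(proj('top',d['at'])*1.4).tolist(),round(d['score'],2)) for d in pinpoint('top',n)])
E
```

```text
pot1 [([463.0, 339.0], 0.95), ([636.0, 316.0], 0.87), ([572.0, 305.0], 0.83), ([375.0, 336.0], 0.63), ([519.0, 344.0], 0.57), ([544.0, 420.0], 0.57), ([585.0, 221.0], 0.41)]
pin [([159.0, 368.0], 0.72), ([293.0, 327.0], 0.63)]
board_top [([447.0, 238.0], 0.93)]
board_handle [([520.0, 216.0], 0.87), ([572.0, 306.0], 0.73), ([258.0, 231.0], 0.43)]
fork [([260.0, 230.0], 0.7)]
nut_slot [([257.0, 228.0], 0.88), ([390.0, 243.0], 0.54)]
bat_tip [([168.0, 306.0], 0.45), ([160.0, 272.0], 0.42)]
switch [([196.0, 301.0], 0.58), ([160.0, 273.0], 0.42)]
station [([390.0, 242.0], 0.72), ([375.0, 336.0], 0.39)]
rib [([0.414, -0.062, -0.003], [411.0, 343.0], 0.56), ([0.593, 0.218, 0.176], [258.0, 230.0], 0.22), ([0.414, -0.279, 0.003], [520.0, 345.0], 0.19)]
brush [([0.361, -0.422, 0.002], [592.0, 373.0], 0.93), ([0.642, -0.255, 0.132], [520.0, 215.0], 0.52)]
glaze_jar [([0.629, 0.393, 0.003], [194.0, 235.0], 0.64)]
bowl [([0.671, -0.414, -0.001], [583.0, 223.0], 0.91), ([0.429, 0.006, 0.003], [377.0, 335.0], 0.72)]
sponge [([0.322, 0.272, -0.002], [243.0, 386.0], 0.78), ([0.442, 0.177, -0.001], [293.0, 326.0], 0.73)]
mug [([0.574, -0.519, 0.0], [636.0, 269.0], 0.55)]
cutter [([0.549, 0.458, -0.003], [160.0, 272.0], 0.55)]
```

Candidates for pots in the top picture (pixels): green at (375,336), (463,339), (519,344), (574,304). The look-alikes are pink (643,317) and black (548,420); the stock along the far edge is red and blue. For the pin, the one at (293,340) has a black grip and steel shank, and the one at (154,375) is the white look-alike. I choose the four green pots and the black-gripped pin, and check with crops and overlays.

```bash
python3 - <<'E'
from h import *
im=cv2.cvtColor(camera('top'),cv2.COLOR_RGB2BGR)
f=3
def crop(u0,v0,u1,v1,name,pts=[],lines=[]):
    c=cv2.resize(im[v0:v1,u0:u1],None,fx=f,fy=f,interpolation=cv2.INTER_CUBIC)
    P=lambda X:tuple(int(round(a)) for a in (proj('top',X)-[u0,v0]+.5)*f)
    for X in pts: cv2.circle(c,P(X),3,(255,0,255),1)
    for a,b in lines: cv2.line(c,P(a),P(b),(0,255,255),1)
    cv2.imwrite('pics/'+name+'.png',c)
pots=[(.426,.010),(.425,-.166),(.417,-.276),(.495,-.3855)]
th=0.0905; S=np.array([.596,.2185]); ey=np.array([-np.sin(th),np.cos(th)]); ex=np.array([np.cos(th),np.sin(th)])
W=lambda x,y,z:(*(S+ex*x+ey*(y-.235)),z)
L=[]
def rect(x0,x1,y0,y1,z):
    c=[W(x0,y0,z),W(x1,y0,z),W(x1,y1,z),W(x0,y1,z)]
    return [(c[i],c[(i+1)%4]) for i in range(4)]
yb=-.114
L+=rect(-.088,.088,yb-.088,yb+.088,.03)+rect(-.011,.011,yb-.139,yb-.117,.13)
L+=rect(-.1,.1,.010,.268,.144)
crop(160,110,420,260,'ov1',[(x,y,.072) for x,y in pots],L)
crop(90,120,350,270,'ov2',[W(0,.235,.195)],L)
E
```

```text
(no output)
```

View pics/ov1.png

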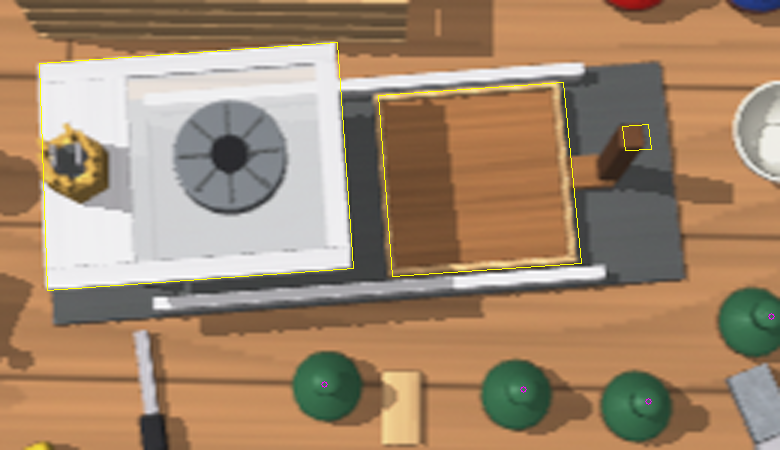

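View pics/ov2.png

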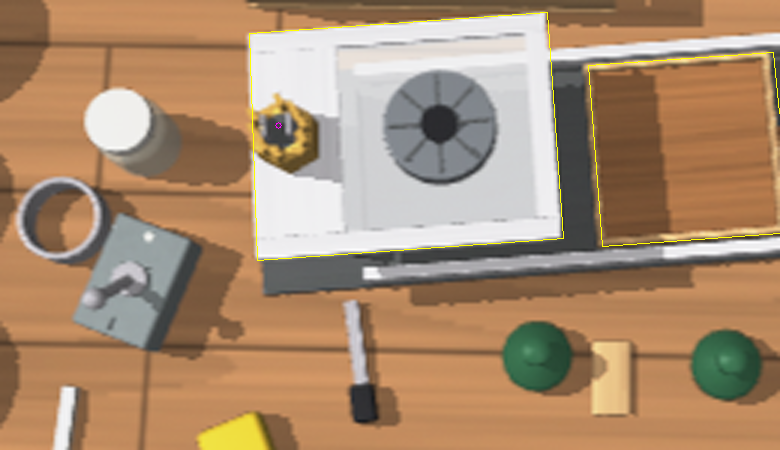

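```bash
cat >> h.py <<'E'
th=0.0905; S=np.array([.596,.2185]); ey=np.array([-np.sin(th),np.cos(th)]); ex=np.array([np.cos(th),np.sin(th)])
def W(x,y,z): return np.array([*(S+ex*x+ey*(y-.235)),z])
def plan(target,yaw=None):
    """shift in the current tool axes (cm); yaw=jaw direction wanted (rad) -> turn about tool x"""
    p,r,o=pose(); d=r.inv().apply(np.array(target)-p)*100
    n=int(np.ceil(np.abs(d).max()/4.1)); n=max(n,int(np.ceil(np.linalg.norm(d)/4.1)))
    s=f'shift cm {np.round(d,2)} rows {n} each {np.round(d/max(n,1),2)}'
    if yaw is not None:
        M=r.as_matrix(); cur=np.arctan2(M[1,1],M[0,1]); a=-(yaw-cur); a=(a+np.pi/2)%np.pi-np.pi/2
        s+=f' turn rx {a:.3f} n {int(np.ceil(abs(a)/.12))}'
    print(s)
E
python3 - <<'E'
from h import *
plan((.45,.40,.25),th); plan(W(0,0,0.2),th)
for p in [(.426,.010),(.425,-.166),(.417,-.276),(.495,-.3855)]:
    d=np.array(p)-S; print(d@ex, d@ey+.235)
E
```

```text
shift cm [ -1.87 -14.55  32.86] rows 9 each [-0.21 -1.62  3.65] turn rx 1.213 n 11
shift cm [  3.13 -50.22  59.95] rows 20 each [ 0.16 -2.51  3.  ] turn rx 1.213 n 11
-0.18814780700509637 0.04271725839490165
-0.20504998119271667 -0.1324721148779408
-0.22295865912066257 -0.24129894638043897
-0.15517408923636858 -0.35740020427888397
```

Emit:
move_arm(
  steps=[-0.2, -1.62, 3.65, 0, 0, 0, -0.2, -1.62, 3.65, 0, 0, 0, -0.2, -1.62, 3.65, 0, 0, 0, -0.2, -1.62, 3.65, 0, 0, 0, -0.2, -1.62, 3.65, 0, 0, 0, -0.2, -1.62, 3.65, 0, 0, 0, -0.2, -1.62, 3.65, 0, 0, 0, -0.2, -1.62, 3.65, 0, 0, 0, -0.2, -1.62, 3.65, 0, 0, 0, 0, 0, 0, 0.121, 0, 0, 0, 0, 0, 0.121, 0, 0, 0, 0, 0, 0.121, 0, 0, 0, 0, 0, 0.121, 0, 0, 0, 0, 0, 0.121, 0, 0, 0, 0, 0, 0.121, 0, 0, 0, 0, 0, 0.121, 0, 0, 0, 0, 0, 0.121, 0, 0, 0, 0, 0, 0.121, 0, 0, 0, 0, 0, 0.121, 0, 0],
  claw=110,
  squeeze=40,
)

```text
time_s: 3.58
position: [0.4498, 0.3998, 0.2494]
orientation: [0.521, 0.478, 0.522, -0.477]
ft_force: [0.8, -0.1, -0.7]
opening: 0.571
```

```bash
python3 - <<'E'
from h import *
show(); plan((.426,.010,.12),th)
print([(np.round(d['at'],3).tolist(),round(d['score'],2)) for d in pinpoint('wrist','pot1')] )
E
```

```text
t 3.58 p [0.4498 0.3998 0.2494] 
M [[0.0, 0.996, 0.088], [0.0, 0.088, -0.996], [-1.0, 0.0, -0.0]] F [ 0.8 -0.1 -0.7] op 0.571 q [-1.04  0.37  0.33  1.73 -0.14  1.07 -0.57]
shift cm [12.93 -5.8  38.62] rows 11 each [ 1.18 -0.53  3.51] turn rx -0.003 n 1
[([0.427, 0.009, 0.002], 0.6)]
```

Emit:
move_arm(
  steps=[1.17, -0.53, 3.51, 0, 0, 0, 1.17, -0.53, 3.51, 0, 0, 0, 1.17, -0.53, 3.51, 0, 0, 0, 1.17, -0.53, 3.51, 0, 0, 0, 1.17, -0.53, 3.51, 0, 0, 0, 1.17, -0.53, 3.51, 0, 0, 0, 1.17, -0.53, 3.51, 0, 0, 0, 1.17, -0.53, 3.51, 0, 0, 0, 1.17, -0.53, 3.51, 0, 0, 0, 1.17, -0.53, 3.51, 0, 0, 0, 1.17, -0.53, 3.51, 0, 0, 0, 0, 0, 0, 0, 0, 0],
)

```text
time_s: 4.63
position: [0.4261, 0.0033, 0.1194]
orientation: [0.521, 0.476, 0.521, -0.479]
ft_force: [-0.5, -0.6, 0.5]
opening: 0.569
```

```bash
python3 - <<'E'
from h import *
show(); snap('wrist','w1'); d=[(np.round(d['at'],3).tolist(),round(d['score'],2)) for d in pinpoint('wrist','pot1')];print(d)
plan((.426,.010,.046),th)
E
```

```text
t 4.63 p [0.4261 0.0033 0.1194] 
M [[-0.003, 0.996, 0.087], [-0.003, 0.087, -0.996], [-1.0, -0.003, 0.002]] F [-0.5 -0.6  0.5] op 0.569 q [-0.49  0.28  0.47  2.24 -0.2   0.66  0.2 ]
[([0.424, -0.168, -0.0], 0.84), ([0.428, 0.011, -0.0], 0.73)]
shift cm [ 7.45 -0.16 -0.17] rows 2 each [ 3.72 -0.08 -0.08] turn rx 0.002 n 1
```

View pics/w1.png

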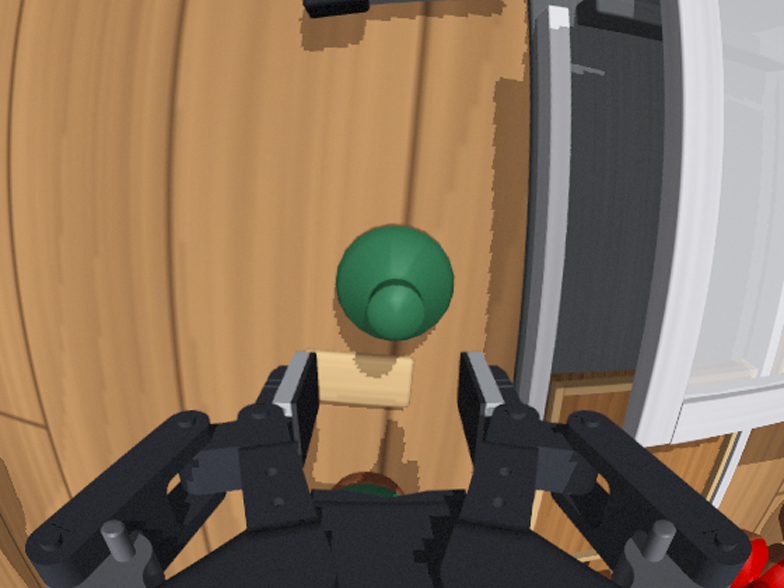

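The wrist view shows pot1 (395,300) midway between the fingers, with the rib below it at (365,380) lying lower than the fingertips. I descend and grip.

Emit:
move_arm(
  steps=[2.5, -0.1, -0.1, 0, 0, 0, 2.5, -0.05, -0.05, 0, 0, 0, 1.5, 0, 0, 0, 0, 0, 0.9, 0, 0, 0, 0, 0, 0, 0, 0, 0, 0, 0, 0, 0, 0, 0, 0, 0],
)

```text
time_s: 5.23
position: [0.4268, 0.0119, 0.0468]
orientation: [0.523, 0.476, 0.523, -0.475]
ft_force: [0.1, -0.1, 0.4]
opening: 0.572
```

Emit:
move_arm(
  steps=[0, 0, 0, 0, 0, 0, 0, 0, 0, 0, 0, 0, 0, 0, 0, 0, 0, 0, 0, 0, 0, 0, 0, 0, 0, 0, 0, 0, 0, 0],
  claw=255,
)

```text
time_s: 5.65
position: [0.4278, 0.0115, 0.0476]
orientation: [0.524, 0.477, 0.522, -0.475]
ft_force: [1.5, 0.2, 6.6]
opening: 0.283
```

```bash
python3 - <<'E'
from h import *
show(); snap('wrist','w2')
E
```

```text
t 5.65 p [0.4278 0.0115 0.0476] 
M [[0.003, 0.996, 0.094], [0.001, 0.094, -0.996], [-1.0, 0.003, -0.0]] F [1.5 0.2 6.6] op 0.283 q [-0.42  0.43  0.37  2.27 -0.34  0.48  0.31]
```

View pics/w2.png

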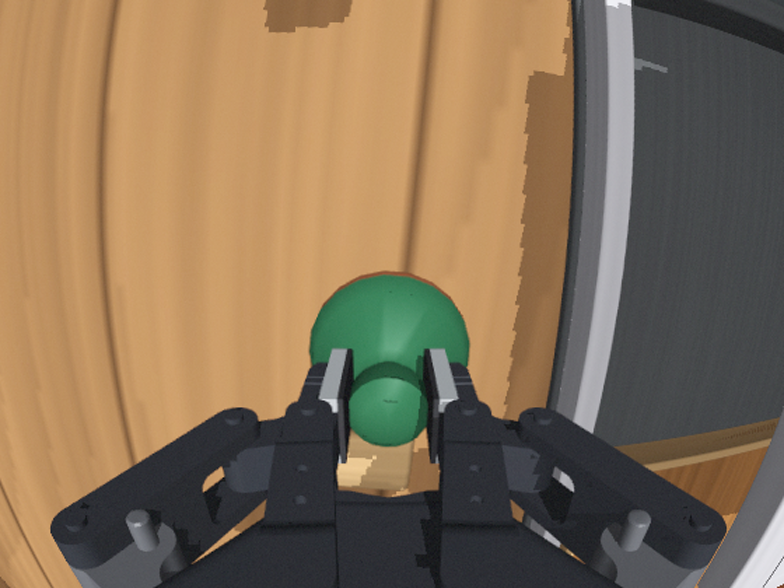

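```bash
cat >> h.py <<'E'
yb=-.114
def spot(i,z): 
    sx,sy=[(1,1),(1,-1),(-1,1),(-1,-1)][i]
    return W(.039*sx,yb+.039*sy,z)
E
python3 - <<'E'
from h import *
p=pose()[0]
plan(W(-.188,yb+.039,.16)); plan(spot(0,.0706))
E
```

```text
shift cm [-11.25  -0.19  11.9 ] rows 4 each [-2.81 -0.05  2.98]
shift cm [-2.24 22.49 11.99] rows 7 each [-0.32  3.21  1.71]
```

Emit:
move_arm(
  steps=[-2.5, 0, 0, 0, 0, 0, -3.75, 0, 0, 0, 0, 0, -3, 0, 2, 0, 0, 0, -2, 0, 3, 0, 0, 0, 0, 0, 3.5, 0, 0, 0, 0, 1.5, 2.5, 0, 0, 0, 0, 3.5, 1, 0, 0, 0, 0, 3.5, 0, 0, 0, 0, 0, 3.5, 0, 0, 0, 0, 0, 3.5, 0, 0, 0, 0, 0, 3.5, 0, 0, 0, 0, 0, 2, 0, 0, 0, 0, 0, 1, 0, 0, 0, 0, 0, 0, 0, 0, 0, 0],
)

```text
time_s: 6.87
position: [0.658, -0.0868, 0.158]
orientation: [0.523, 0.475, 0.523, -0.476]
ft_force: [-0.7, 0.7, -1.7]
opening: 0.286
```

```bash
python3 - <<'E'
from h import *
snap('wrist','w3');show(); 
plan(spot(0,.0706))
E
```

```text
t 6.92 p [ 0.6563 -0.0873  0.158 ] 
M [[-0.002, 0.996, 0.094], [-0.0, 0.094, -0.996], [-1.0, -0.002, 0.0]] F [-0.3 -0.3 -1.8] op 0.281 q [-0.27  0.6   0.5   1.66 -0.33  0.97  0.44]
shift cm [ 8.74  0.68 -0.  ] rows 3 each [ 2.91  0.23 -0.  ]
```

View pics/w3.png

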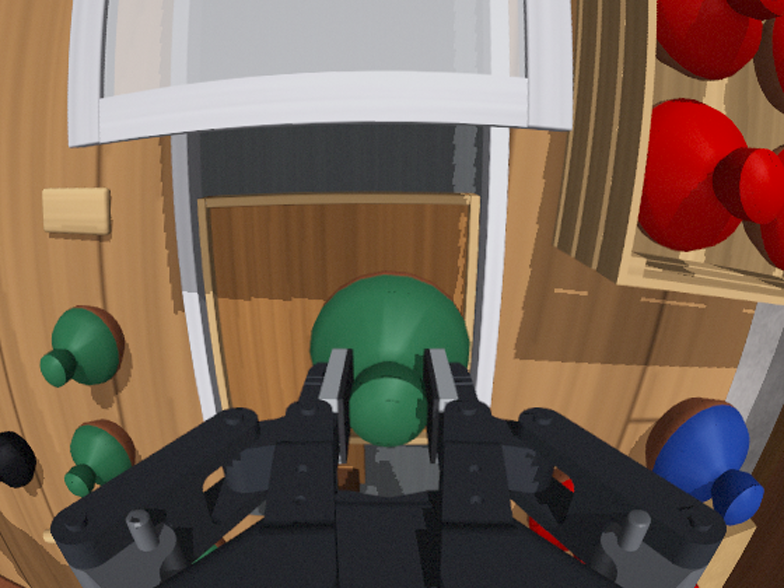

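The pot hangs upright over the board (390,350). I lower it.

Emit:
move_arm(
  steps=[3, 0.68, 0, 0, 0, 0, 3, 0, 0, 0, 0, 0, 1.5, 0, 0, 0, 0, 0, 0.8, 0, 0, 0, 0, 0, 0.4, 0, 0, 0, 0, 0, 0, 0, 0, 0, 0, 0, 0, 0, 0, 0, 0, 0],
)

```text
time_s: 7.5
position: [0.6641, -0.0874, 0.0734]
orientation: [0.523, 0.476, 0.522, -0.476]
ft_force: [-0.4, 1.4, -2.3]
opening: 0.285
```

```bash
python3 - <<'E'
from h import *
show(); snap('side','s3')
E
```

```text
t 7.5 p [ 0.6641 -0.0874  0.0734] 
M [[0.002, 0.996, 0.093], [-0.0, 0.093, -0.996], [-1.0, 0.002, 0.0]] F [-0.4  1.4 -2.3] op 0.285 q [-0.23  0.71  0.45  1.68 -0.39  0.84  0.48]
```

View pics/s3.png

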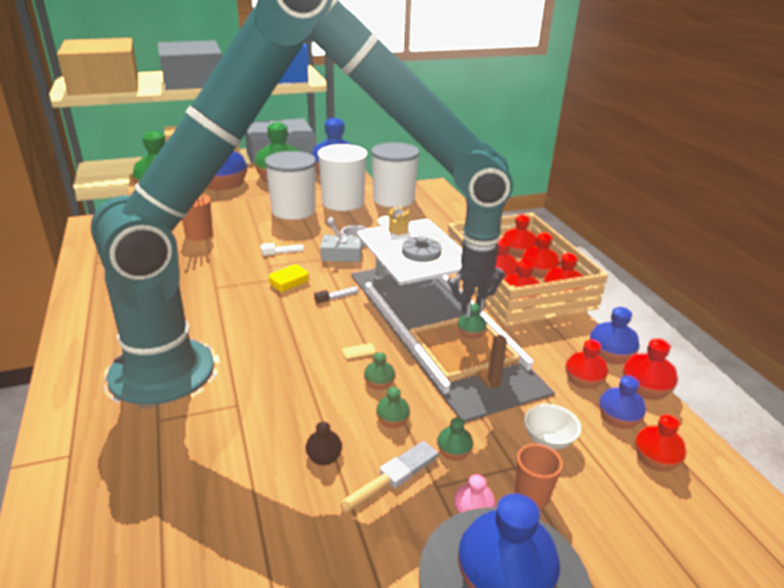

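Emit:
move_arm(
  steps=[0.2, 0, 0, 0, 0, 0, 0.15, 0, 0, 0, 0, 0, 0, 0, 0, 0, 0, 0, 0, 0, 0, 0, 0, 0],
)

```text
time_s: 7.88
position: [0.6644, -0.087, 0.0697]
orientation: [0.524, 0.476, 0.522, -0.475]
ft_force: [0.4, 0.5, 3.2]
opening: 0.282
```

Emit:
move_arm(
  steps=[0, 0, 0, 0, 0, 0, 0, 0, 0, 0, 0, 0, 0, 0, 0, 0, 0, 0, -1.5, 0, 0, 0, 0, 0, -3, 0, 0, 0, 0, 0, -3, 0, 0, 0, 0, 0, -3, -1, 0, 0, 0, 0],
  claw=110,
)

```text
time_s: 8.47
position: [0.6545, -0.0876, 0.1756]
orientation: [0.524, 0.476, 0.523, -0.476]
ft_force: [-0.3, 0.1, 0.3]
opening: 0.566
```

```bash
python3 - <<'E'
from h import *
show(); plan((.425,-.166,.12),th)
print([(np.round(d['at'],3).tolist(),round(d['score'],2)) for d in pinpoint('top','pot1')] )
E
```

```text
t 8.47 p [ 0.6545 -0.0876  0.1756] 
M [[0.001, 0.996, 0.095], [-0.001, 0.095, -0.996], [-1.0, 0.001, 0.001]] F [-0.3  0.1  0.3] op 0.566 q [-0.28  0.57  0.51  1.65 -0.32  1.    0.43]
shift cm [  5.53 -23.6    5.63] rows 7 each [ 0.79 -3.37  0.8 ] turn rx 0.004 n 1
[([0.423, -0.164, -0.001], 0.98), ([0.413, -0.277, 0.002], 0.95), ([0.474, -0.513, 0.0], 0.77), ([0.497, -0.388, 0.002], 0.68), ([0.268, -0.327, 0.001], 0.55)]
```

Emit:
move_arm(
  steps=[0, -3.4, 0.7, 0, 0, 0, 0, -3.4, 0.7, 0, 0, 0, 0, -3.4, 0.7, 0, 0, 0, 0.5, -3.4, 0.7, 0, 0, 0, 1, -3.4, 0.7, 0, 0, 0, 1.5, -3.4, 0.8, 0, 0, 0, 2, -3.2, 1.1, 0, 0, 0, 0.5, 0, 0, 0, 0, 0, 0, 0, 0, 0, 0, 0, 0, 0, 0, 0, 0, 0],
)

```text
time_s: 9.35
position: [0.4246, -0.164, 0.1194]
orientation: [0.523, 0.476, 0.522, -0.476]
ft_force: [1.3, 0.2, 0.3]
opening: 0.571
```

```bash
python3 - <<'E'
from h import *
snap('wrist','w4');snap('top','t4');show(); plan((.4245,-.166,.048),th)
print([(np.round(d['at'],3).tolist(),round(d['score'],2)) for d in pinpoint('wrist','pot1')] )
print([(np.round(d['at'],3).tolist(),round(d['score'],2)) for d in pinpoint('top','pot1')] )
E
```

```text
t 9.45 p [ 0.4255 -0.1638  0.1195] 
M [[0.002, 0.995, 0.095], [-0.001, 0.095, -0.995], [-1.0, 0.002, 0.001]] F [0.2 0.1 0.3] op 0.565 q [-0.17  0.34  0.55  2.19 -0.28  0.68  0.66]
shift cm [ 7.15 -0.13  0.21] rows 2 each [ 3.58 -0.07  0.1 ] turn rx 0.005 n 1
[([0.428, -0.168, 0.002], 0.87), ([0.42, -0.275, 0.0], 0.86), ([0.665, -0.087, 0.022], 0.85), ([0.27, -0.33, -0.003], 0.51)]
[([0.476, -0.515, -0.001], 0.85), ([0.497, -0.388, -0.001], 0.74), ([0.667, -0.087, 0.026], 0.63), ([0.415, -0.275, 0.001], 0.55), ([0.672, -0.411, -0.005], 0.22)]
```

View pics/w4.png

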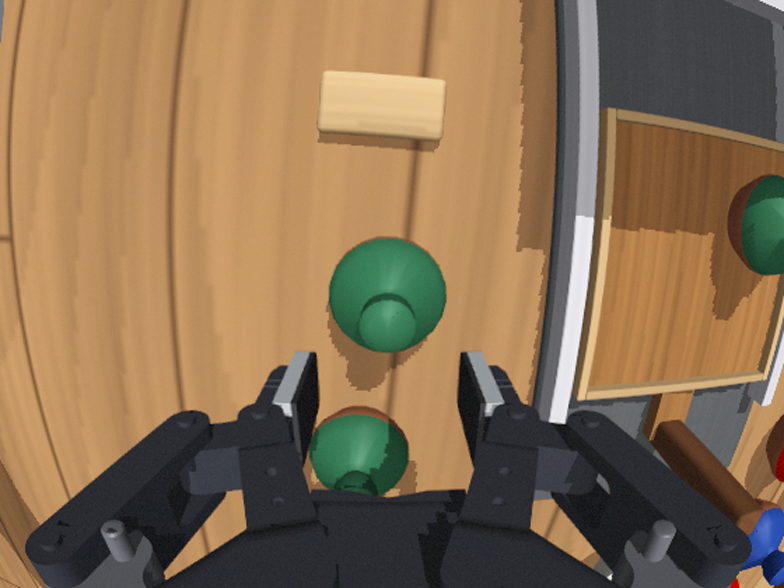

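Pot1 stands on the board (760,225) and pot2 (388,310) is between the fingers.

Emit:
move_arm(
  steps=[2.5, -0.1, 0.2, 0, 0, 0, 2.5, 0, 0, 0, 0, 0, 1.5, 0, 0, 0, 0, 0, 0.65, 0, 0, 0, 0, 0, 0, 0, 0, 0, 0, 0],
)

```text
time_s: 9.97
position: [0.4225, -0.1656, 0.0461]
orientation: [0.522, 0.475, 0.524, -0.476]
ft_force: [-0.2, -0.0, 0.4]
opening: 0.567
```

Emit:
move_arm(
  steps=[0, 0, 0, 0, 0, 0, 0, 0, 0, 0, 0, 0, 0, 0, 0, 0, 0, 0, 0, 0, 0, 0, 0, 0, 0, 0, 0, 0, 0, 0, -2.5, 0, 0, 0, 0, 0, -3.75, 0, 0, 0, 0, 0, -3, 0, 0, 0, 0, 0, -1.5, 0, 0, 0, 0, 0, 0, 0, 0, 0, 0, 0],
  claw=255,
)

```text
time_s: 10.8
position: [0.4246, -0.1663, 0.1575]
orientation: [0.525, 0.477, 0.521, -0.474]
ft_force: [1.9, 0.3, -2.1]
opening: 0.286
```

```bash
python3 - <<'E'
from h import *
snap('wrist','w5');show(); plan(spot(1,.0706),th)
E
```

```text
t 10.85 p [ 0.4235 -0.1657  0.1557] 
M [[0.003, 0.996, 0.094], [0.0, 0.094, -0.996], [-1.0, 0.003, -0.0]] F [-0.6 -0.7 -2.5] op 0.282 q [-0.22  0.27  0.6   2.17 -0.22  0.76  0.62]
shift cm [ 8.6  24.51  2.2 ] rows 7 each [1.23 3.5  0.31] turn rx 0.004 n 1
```

View pics/w5.png

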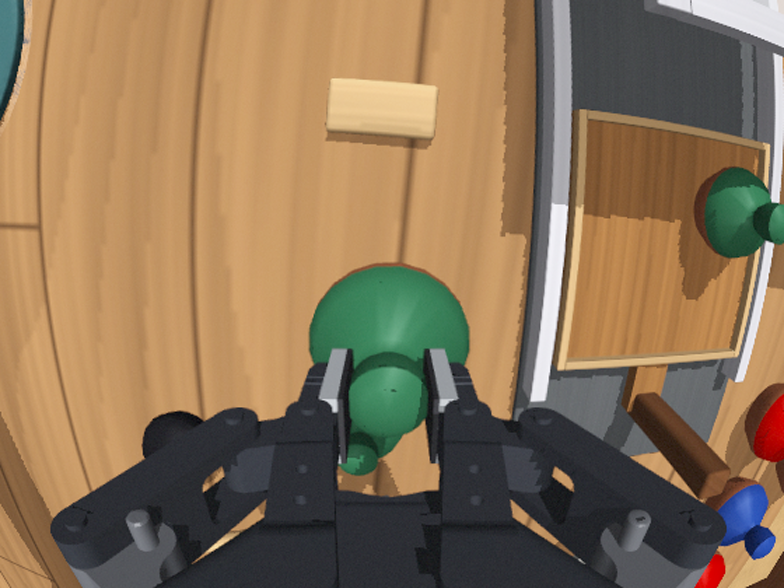

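Emit:
move_arm(
  steps=[0, 2, 0.2, 0, 0, 0, 0, 3.5, 0.4, 0, 0, 0, 0, 3.5, 0.4, 0, 0, 0, 0, 3.5, 0.4, 0, 0, 0, 0, 3.5, 0.4, 0, 0, 0, 0, 3.5, 0.4, 0, 0, 0, 0, 3, 0, 0, 0, 0, 0, 1.5, 0, 0, 0, 0, 0, 0.5, 0, 0, 0, 0, 0, 0, 0, 0, 0, 0, 2, 0, 0, 0, 0, 0, 3, 0, 0, 0, 0, 0, 2, 0, 0, 0, 0, 0, 1.0, 0, 0, 0, 0, 0, 0.4, 0, 0, 0, 0, 0, 0, 0, 0, 0, 0, 0, 0, 0, 0, 0, 0, 0],
)

```text
time_s: 12.27
position: [0.668, -0.1655, 0.071]
orientation: [0.523, 0.476, 0.523, -0.476]
ft_force: [0.6, -0.2, -2.0]
opening: 0.282
```

```bash
python3 - <<'E'
from h import *
show(); plan(spot(1,.0696),th)
E
```

```text
t 12.27 p [ 0.668  -0.1655  0.071 ] 
M [[-0.0, 0.996, 0.093], [-0.0, 0.093, -0.996], [-1.0, -0.0, 0.0]] F [ 0.6 -0.2 -2. ] op 0.282 q [-0.13  0.75  0.48  1.63 -0.42  0.87  0.61]
shift cm [ 0.14  0.2  -0.1 ] rows 1 each [ 0.14  0.2  -0.1 ] turn rx 0.002 n 1
```

Emit:
move_arm(
  steps=[0.15, 0.2, 0, 0, 0, 0, 0.1, 0, 0, 0, 0, 0, 0.05, 0, 0, 0, 0, 0, 0, 0, 0, 0, 0, 0],
)

```text
time_s: 12.6
position: [0.6703, -0.1653, 0.0699]
orientation: [0.523, 0.476, 0.523, -0.476]
ft_force: [-5.9, 1.0, 12.1]
opening: 0.284
```

Emit:
move_arm(
  steps=[-0.1, 0, 0, 0, 0, 0, 0, 0, 0, 0, 0, 0, 0, 0, 0, 0, 0, 0, 0, 0, 0, 0, 0, 0, -1.5, 0, 0, 0, 0, 0, -3, 0, 0, 0, 0, 0, -3, 0, 0, 0, 0, 0, -2.5, -1, 0, 0, 0, 0],
  claw=110,
)

```text
time_s: 13.27
position: [0.6627, -0.1653, 0.1714]
orientation: [0.524, 0.476, 0.522, -0.475]
ft_force: [0.1, 0.1, -0.1]
opening: 0.57
```

```bash
python3 - <<'E'
from h import *
show(); plan((.416,-.276,.12),th)
snap('wrist','w6');snap('top','t6')
print([(np.round(d['at'],3).tolist(),round(d['score'],2)) for d in pinpoint('wrist','pot1')] )
print([(np.round(d['at'],3).tolist(),round(d['score'],2)) for d in pinpoint('top','pot1')] )
E
```

```text
t 13.27 p [ 0.6627 -0.1653  0.1714] 
M [[0.003, 0.995, 0.095], [-0.001, 0.095, -0.995], [-1.0, 0.003, 0.001]] F [ 0.1  0.1 -0.1] op 0.57 q [-0.17  0.62  0.53  1.6  -0.36  1.02  0.57]
shift cm [  5.07 -25.62   8.67] rows 7 each [ 0.72 -3.66  1.24] turn rx 0.005 n 1
[([0.667, -0.168, 0.023], 0.91), ([0.272, -0.328, -0.003], 0.88), ([0.667, -0.086, 0.02], 0.66), ([0.474, -0.517, -0.0], 0.65), ([0.422, -0.278, -0.004], 0.64), ([0.498, -0.385, 0.0], 0.59), ([0.362, -0.417, 0.0], 0.49), ([0.629, -0.13, 0.021], 0.37)]
[([0.475, -0.515, -0.001], 0.76), ([0.269, -0.328, 0.003], 0.76), ([0.495, -0.388, -0.0], 0.71), ([0.416, -0.28, -0.001], 0.58), ([0.67, -0.414, -0.002], 0.2)]
```

View pics/w6.png

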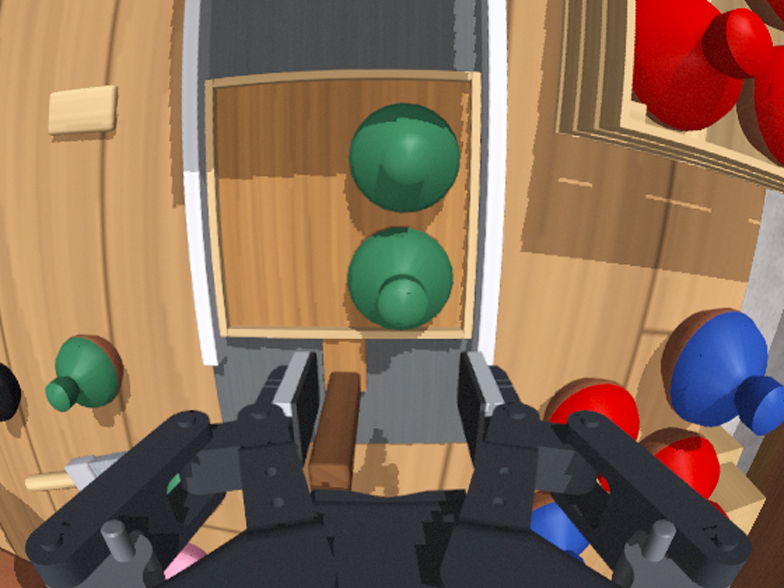

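Both pots stand on the board at (405,155) and (400,280). Next is pot3.

Emit:
move_arm(
  steps=[0, -2.5, 0, 0, 0, 0, 0, -3.6, 0, 0, 0, 0, 0, -3.6, 0.5, 0, 0, 0, 0, -3.6, 1.8, 0, 0, 0, 0, -3.6, 2, 0, 0, 0, 1, -3.6, 2, 0, 0, 0, 2, -3, 1.5, 0, 0, 0, 1.5, -1.7, 1, 0, 0, 0, 0.5, -0.3, 0, 0, 0, 0, 0, 0, 0, 0, 0, 0, 0, 0, 0, 0, 0, 0],
)

```text
time_s: 14.38
position: [0.4164, -0.2761, 0.1184]
orientation: [0.523, 0.476, 0.523, -0.476]
ft_force: [0.7, 0.3, -0.6]
opening: 0.562
```

```bash
python3 - <<'E'
from h import *
snap('wrist','w7');show(); plan((.418,-.277,.048),th)
print([(np.round(d['at'],3).tolist(),round(d['score'],2)) for d in pinpoint('wrist','pot1')] )
E
```

```text
t 14.43 p [ 0.4172 -0.2761  0.1189] 
M [[0.0, 0.995, 0.096], [-0.0, 0.096, -0.995], [-1.0, 0.0, 0.0]] F [-0.7  0.4 -0.3] op 0.567 q [ 0.05  0.41  0.57  2.09 -0.33  0.73  0.93]
shift cm [7.09 0.07 0.1 ] rows 2 each [3.54 0.03 0.05] turn rx 0.005 n 1
[([0.665, -0.088, 0.027], 0.85), ([0.418, -0.274, -0.004], 0.85), ([0.27, -0.328, -0.003], 0.83), ([0.672, -0.163, 0.024], 0.62), ([0.501, -0.382, -0.0], 0.55)]
```

View pics/w7.png

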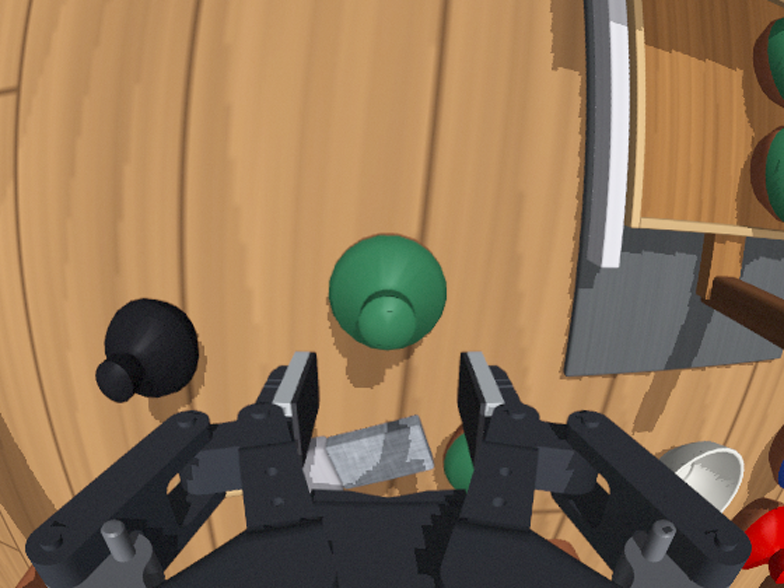

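Pot3 (388,300) is between the fingers; the black one (150,350) is clear.

Emit:
move_arm(
  steps=[2.5, 0.05, 0, 0, 0, 0, 2.5, 0, 0, 0, 0, 0, 1.5, 0, 0, 0, 0, 0, 0.55, 0, 0, 0, 0, 0, 0, 0, 0, 0, 0, 0],
)

```text
time_s: 14.9
position: [0.4166, -0.2758, 0.0475]
orientation: [0.523, 0.475, 0.524, -0.476]
ft_force: [0.2, -0.1, -0.0]
opening: 0.567
```

Emit:
move_arm(
  steps=[0, 0, 0, 0, 0, 0, 0, 0, 0, 0, 0, 0, 0, 0, 0, 0, 0, 0, 0, 0, 0, 0, 0, 0, 0, 0, 0, 0, 0, 0, -2.5, 0, 0, 0, 0, 0, -3.75, 0, 0, 0, 0, 0, -3, 0, 0, 0, 0, 0, -2, 0, 0, 0, 0, 0, -0.5, 0, 0, 0, 0, 0, 0, 0, 0, 0, 0, 0],
  claw=255,
)

```text
time_s: 15.82
position: [0.4171, -0.2767, 0.1669]
orientation: [0.524, 0.476, 0.522, -0.475]
ft_force: [-0.4, 0.6, -2.5]
opening: 0.282
```

```bash
python3 - <<'E'
from h import *
snap('wrist','w8');show(); plan(spot(2,.0696),th);plan(spot(3,.0696),th)
E
```

```text
t 15.87 p [ 0.4162 -0.2761  0.1655] 
M [[0.001, 0.996, 0.094], [0.001, 0.094, -0.996], [-1.0, 0.001, -0.0]] F [ 0.2  0.7 -2.4] op 0.281 q [-0.    0.33  0.63  2.06 -0.27  0.83  0.87]
shift cm [  9.61  18.53 -16.55] rows 7 each [ 1.37  2.65 -2.36] turn rx 0.004 n 1
shift cm [ 9.6  18.5  -8.75] rows 6 each [ 1.6   3.08 -1.46] turn rx 0.004 n 1
```

View pics/w8.png

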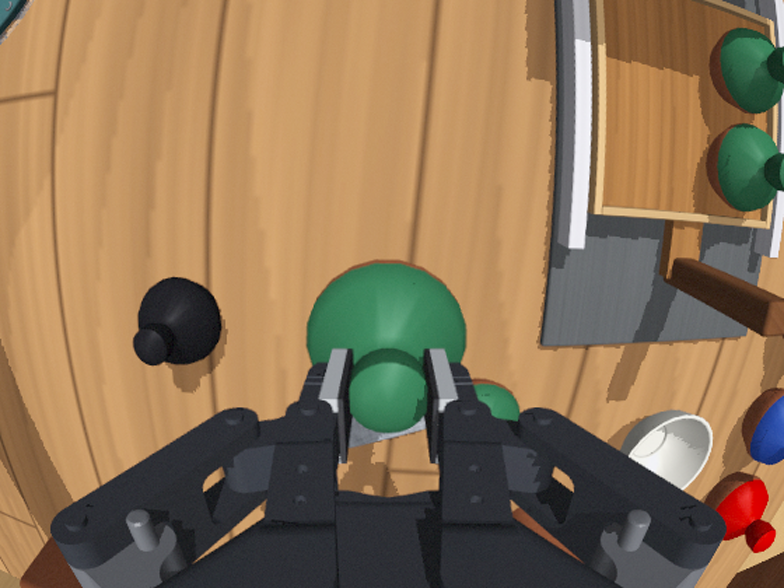

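Emit:
move_arm(
  steps=[0, 0, -2, 0, 0, 0, 0, 0.5, -3.5, 0, 0, 0, 0, 2, -3.2, 0, 0, 0, 0, 2.5, -3, 0, 0, 0, 0, 3, -2, 0, 0, 0, 0, 3.4, -1.5, 0, 0, 0, 0, 3.4, -1.3, 0, 0, 0, 0, 2.5, 0, 0, 0, 0, 0, 1, 0, 0, 0, 0, 0, 0.2, 0, 0, 0, 0, 2, 0, 0, 0, 0, 0, 3, 0, 0, 0, 0, 0, 2.5, 0, 0, 0, 0, 0, 1.3, 0, 0, 0, 0, 0, 0.6, 0, 0, 0, 0, 0, 0, 0, 0, 0, 0, 0, 0, 0, 0, 0, 0, 0],
)

```text
time_s: 17.28
position: [0.5842, -0.0962, 0.0721]
orientation: [0.522, 0.476, 0.523, -0.477]
ft_force: [0.5, 0.2, -1.4]
opening: 0.281
```

```bash
python3 - <<'E'
from h import *
show(); plan(spot(2,.0696),th)
E
```

```text
t 17.28 p [ 0.5842 -0.0962  0.0721] 
M [[-0.0, 0.996, 0.092], [-0.0, 0.092, -0.996], [-1.0, -0.0, 0.0]] F [ 0.5  0.2 -1.4] op 0.281 q [-0.24  0.61  0.47  1.88 -0.39  0.74  0.53]
shift cm [ 0.25  0.12 -0.24] rows 1 each [ 0.25  0.12 -0.24] turn rx 0.002 n 1
```

Emit:
move_arm(
  steps=[0.2, 0.1, -0.2, 0, 0, 0, 0.1, 0, 0, 0, 0, 0, 0, 0, 0, 0, 0, 0, 0, 0, 0, 0, 0, 0],
)

```text
time_s: 17.62
position: [0.5849, -0.0946, 0.0714]
orientation: [0.522, 0.476, 0.523, -0.476]
ft_force: [-9.6, -1.1, 19.1]
opening: 0.281
```

Emit:
move_arm(
  steps=[0, 0, 0, 0, 0, 0, 0, 0, 0, 0, 0, 0, 0, 0, 0, 0, 0, 0, 0, 0, 0, 0, 0, 0, -1.5, 0, 0, 0, 0, 0, -3, 0, 0, 0, 0, 0, -3, 0, 0, 0, 0, 0, -2.5, -1, 0, 0, 0, 0],
  claw=110,
)

```text
time_s: 18.28
position: [0.5774, -0.0936, 0.1703]
orientation: [0.524, 0.476, 0.522, -0.475]
ft_force: [0.6, -0.2, 0.2]
opening: 0.571
```

```bash
python3 - <<'E'
from h import *
show(); plan((.496,-.386,.15),th)
snap('wrist','w9')
print([(np.round(d['at'],3).tolist(),round(d['score'],2)) for d in pinpoint('wrist','pot1')] )
E
```

```text
t 18.28 p [ 0.5774 -0.0936  0.1703] 
M [[0.002, 0.995, 0.095], [-0.001, 0.095, -0.995], [-1.0, 0.002, 0.001]] F [ 0.6 -0.2  0.2] op 0.571 q [-0.31  0.46  0.54  1.85 -0.29  0.91  0.46]
shift cm [  2.03 -10.88  28.33] rows 8 each [ 0.25 -1.36  3.54] turn rx 0.005 n 1
[([0.588, -0.093, 0.018], 0.88), ([0.272, -0.328, -0.005], 0.82), ([0.668, -0.164, 0.024], 0.64), ([0.662, -0.088, 0.022], 0.63)]
```

View pics/w9.png

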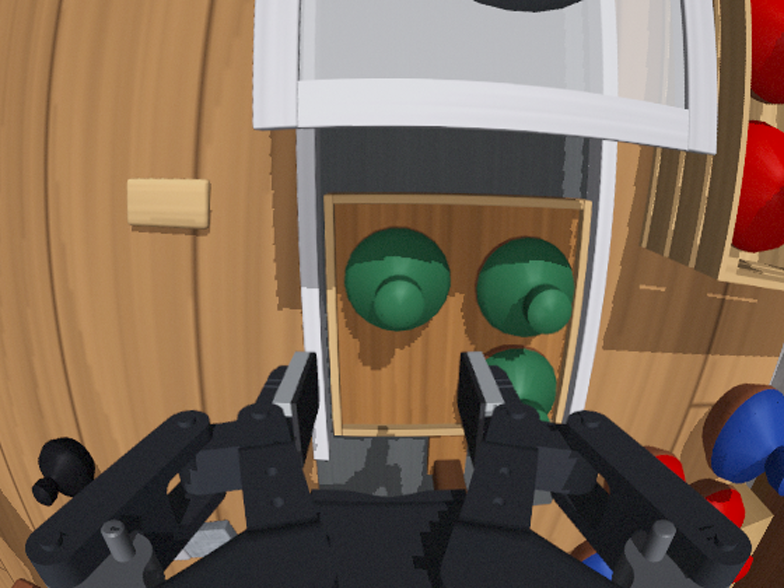

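Three pots stand on the board. Now pot4.

Emit:
move_arm(
  steps=[0, -2, 1, 0, 0, 0, 0, -2, 3, 0, 0, 0, 0, -2, 3.5, 0, 0, 0, 0, -1.5, 3.7, 0, 0, 0, 0, -1.2, 3.8, 0, 0, 0, 0, -1, 3.8, 0, 0, 0, 0, -0.6, 3.8, 0, 0, 0, 0.5, -0.4, 3.3, 0, 0, 0, 1, -0.2, 1.9, 0, 0, 0, 0.6, 0, 0.5, 0, 0, 0, 0, 0, 0, 0, 0, 0, 0, 0, 0, 0, 0, 0],
)

```text
time_s: 19.38
position: [0.4937, -0.3843, 0.1464]
orientation: [0.522, 0.476, 0.524, -0.476]
ft_force: [1.1, -0.4, -0.5]
opening: 0.568
```

```bash
python3 - <<'E'
from h import *
snap('wrist','w10');show(); plan((.497,-.386,.048),th)
print([(np.round(d['at'],3).tolist(),round(d['score'],2)) for d in pinpoint('wrist','pot1')] )
E
```

```text
t 19.43 p [ 0.4943 -0.3838  0.147 ] 
M [[-0.001, 0.995, 0.096], [0.002, 0.096, -0.995], [-1.0, -0.001, -0.002]] F [ 0.2  0.5 -0.4] op 0.572 q [ 0.2   0.57  0.56  1.76 -0.37  0.92  1.01]
shift cm [9.9  0.26 0.26] rows 3 each [3.3  0.09 0.09] turn rx 0.005 n 1
[([0.476, -0.512, -0.001], 0.94), ([0.271, -0.329, 0.001], 0.9), ([0.501, -0.387, 0.001], 0.71)]
```

View pics/w10.png

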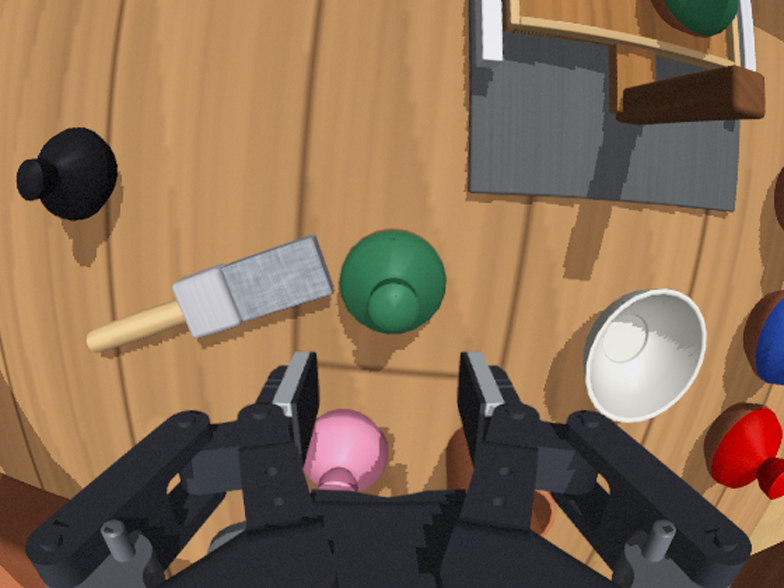

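Emit:
move_arm(
  steps=[2.5, 0.3, 0.2, 0, 0, 0, 3.5, 0, 0, 0, 0, 0, 2.5, 0, 0, 0, 0, 0, 1.35, 0, 0, 0, 0, 0, 0, 0, 0, 0, 0, 0, 0, 0, 0, 0, 0, 0],
)

```text
time_s: 19.98
position: [0.4975, -0.387, 0.0497]
orientation: [0.523, 0.476, 0.523, -0.476]
ft_force: [-0.1, 0.4, 0.3]
opening: 0.566
```

Emit:
move_arm(
  steps=[0, 0, 0, 0, 0, 0, 0, 0, 0, 0, 0, 0, 0, 0, 0, 0, 0, 0, 0, 0, 0, 0, 0, 0, 0, 0, 0, 0, 0, 0, -2.5, 0, 0, 0, 0, 0, -3.75, 0, 0, 0, 0, 0, -3, 0, 0, 0, 0, 0, -2.5, 0, 0, 0, 0, 0, -0.8, 0, 0, 0, 0, 0, 0, 0, 0, 0, 0, 0],
  claw=255,
)

```text
time_s: 20.9
position: [0.4981, -0.3884, 0.1772]
orientation: [0.525, 0.476, 0.521, -0.475]
ft_force: [0.8, -0.6, -2.0]
opening: 0.288
```

```bash
python3 - <<'E'
from h import *
snap('wrist','w11');show(); plan(spot(3,.0696),th)
E
```

```text
t 20.95 p [ 0.4972 -0.3874  0.1751] 
M [[0.001, 0.996, 0.094], [-0.0, 0.094, -0.996], [-1.0, 0.001, 0.0]] F [ 0.6 -0.5 -3.2] op 0.285 q [ 0.18  0.54  0.58  1.73 -0.35  0.97  1.  ]
shift cm [ 10.56  11.48 -20.61] rows 7 each [ 1.51  1.64 -2.94] turn rx 0.004 n 1
```

View pics/w11.png

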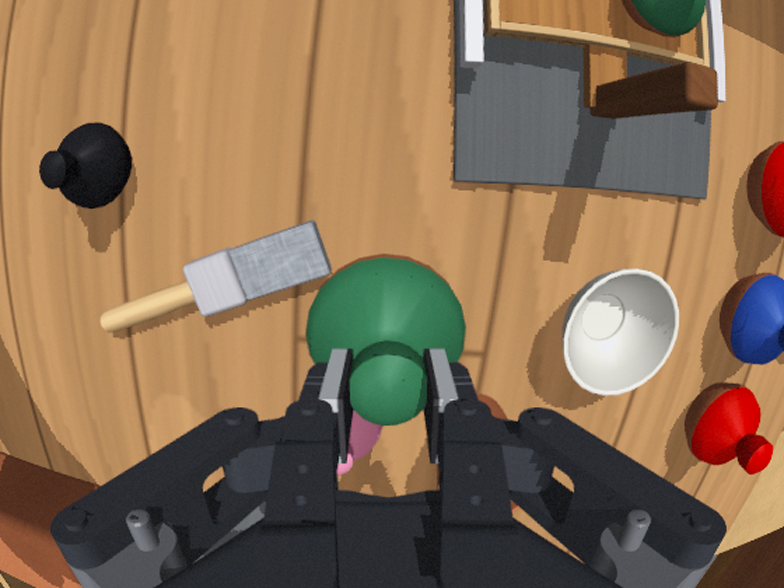

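Emit:
move_arm(
  steps=[0, 0, -2, 0, 0, 0, 0, 0, -3.7, 0, 0, 0, 0, 0, -3.8, 0, 0, 0, 0, 0.5, -3.8, 0, 0, 0, 0, 1.5, -3.5, 0, 0, 0, 0, 3, -2.3, 0, 0, 0, 0, 3.5, -1.3, 0, 0, 0, 0, 2.3, -0.2, 0, 0, 0, 0, 0.7, 0, 0, 0, 0, 0, 0, 0, 0, 0, 0, 2, 0, 0, 0, 0, 0, 3, 0, 0, 0, 0, 0, 3, 0, 0, 0, 0, 0, 1.4, 0, 0, 0, 0, 0, 0.6, 0, 0, 0, 0, 0, 0, 0, 0, 0, 0, 0, 0, 0, 0, 0, 0, 0],
)

```text
time_s: 22.37
position: [0.5913, -0.173, 0.075]
orientation: [0.522, 0.476, 0.522, -0.477]
ft_force: [0.2, 0.9, -2.8]
opening: 0.284
```

```bash
python3 - <<'E'
from h import *
show(); plan(spot(3,.0715),th)
E
```

```text
t 22.37 p [ 0.5913 -0.173   0.075 ] 
M [[-0.0, 0.996, 0.092], [-0.0, 0.092, -0.996], [-1.0, -0.0, 0.0]] F [ 0.2  0.9 -2.8] op 0.284 q [-0.13  0.64  0.49  1.82 -0.41  0.78  0.66]
shift cm [ 0.35  0.1  -0.15] rows 1 each [ 0.35  0.1  -0.15] turn rx 0.001 n 1
```

Emit:
move_arm(
  steps=[0.2, 0.1, -0.1, 0, 0, 0, 0.15, 0, 0, 0, 0, 0, 0, 0, 0, 0, 0, 0, 0, 0, 0, 0, 0, 0],
)

```text
time_s: 22.7
position: [0.593, -0.1717, 0.0734]
orientation: [0.523, 0.476, 0.522, -0.476]
ft_force: [-5.0, -0.6, 11.3]
opening: 0.285
```

Emit:
move_arm(
  steps=[0, 0, 0, 0, 0, 0, 0, 0, 0, 0, 0, 0, 0, 0, 0, 0, 0, 0, 0, 0, 0, 0, 0, 0, -1.5, 0, 0, 0, 0, 0, -3, 0, 0, 0, 0, 0, -3, 0, 0, 0, 0, 0, -2.5, 0, 0, 0, 0, 0, 0, -1, 0, 0, 0, 0, 0, -3, 3, 0, 0, 0, 0, 0, 3.8, 0, 0, 0, 0, 0, 3.8, 0, 0, 0, 0, 1, 3.8, 0, 0, 0, 0, 3, 2, 0, 0, 0, 0, 2, 0, 0, 0, 0, 0, 0, 0, 0, 0, 0],
  claw=110,
)

```text
time_s: 24.03
position: [0.6321, -0.3313, 0.1699]
orientation: [0.524, 0.476, 0.523, -0.475]
ft_force: [-0.8, 1.7, -0.7]
opening: 0.568
```

```bash
python3 - <<'E'
from h import *
snap('top','t12');snap('side','s12');show(); 
for c in('top','side'):print([(np.round(d['at'],3).tolist(),round(d['score'],2)) for d in pinpoint(c,'pot1')] )
print([(np.round(d['at'],3).tolist(),round(d['score'],2)) for d in pinpoint('top','board_handle')] )
E
```

```text
t 24.13 p [ 0.6287 -0.3308  0.1699] 
M [[-0.002, 0.995, 0.095], [0.001, 0.095, -0.995], [-1.0, -0.002, -0.001]] F [-1.2  0.1  0.1] op 0.571 q [ 0.08  0.67  0.55  1.52 -0.38  1.06  0.82]
[([0.669, -0.166, 0.021], 0.96), ([0.478, -0.517, -0.001], 0.86), ([0.583, -0.096, 0.026], 0.66), ([0.665, -0.092, 0.025], 0.61), ([0.594, -0.172, 0.021], 0.58), ([0.269, -0.326, 0.002], 0.56)]
[([0.589, -0.168, 0.025], 0.88), ([0.473, -0.517, -0.003], 0.85), ([0.586, -0.094, 0.019], 0.77), ([0.672, -0.166, 0.019], 0.72), ([0.666, -0.092, 0.022], 0.67), ([0.267, -0.328, 0.004], 0.58), ([0.36, -0.42, 0.0], 0.51)]
[([0.646, -0.256, 0.13], 0.79), ([0.594, -0.171, 0.021], 0.33)]
```

View pics/s12.png

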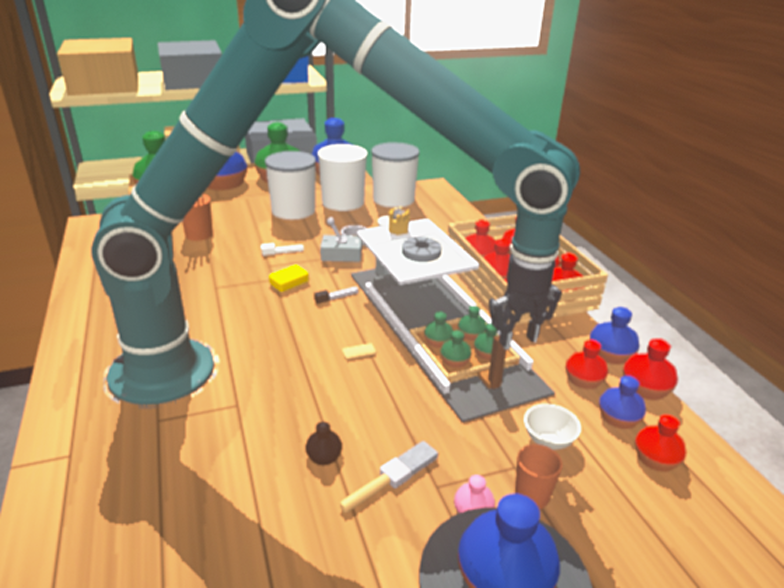

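View pics/t12.png

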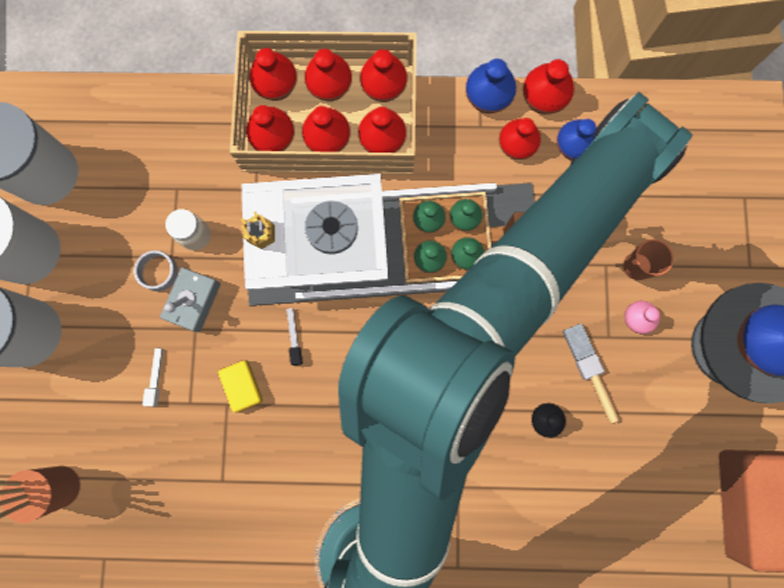

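All four pots stand on the board: (430,215), (465,213), (430,255), (466,250). Now I push the board.

```bash
python3 - <<'E'
from h import *
plan(W(0,-.284,.075),th)
E
```

```text
shift cm [ 9.6   1.82 -3.12] rows 3 each [ 3.2   0.61 -1.04] turn rx 0.003 n 1
```

Emit:
move_arm(
  steps=[0, 1.8, 0, 0, 0, 0, 0, 0, 0, 0, 0, 0, 0, 0, 0, 0, 0, 0, 3, 0, 0, 0, 0, 0, 3.5, 0, 0, 0, 0, 0, 2.5, 0, -1, 0, 0, 0, 0.6, 0, -2, 0, 0, 0, 0, 0, 0, 0, 0, 0, 0, 0, 0, 0, 0, 0],
  claw=255,
)

```text
time_s: 25.03
position: [0.6432, -0.2985, 0.0748]
orientation: [0.523, 0.475, 0.524, -0.476]
ft_force: [0.5, -0.7, 1.1]
opening: -0.002
```

```bash
python3 - <<'E'
from h import *
show();snap('wrist','w13'); plan(W(0,-.253-.011,.075),th);plan(W(0,-.253-.011+.2,.075),th)
E
```

```text
t 25.03 p [ 0.6432 -0.2985  0.0748] 
M [[-0.001, 0.995, 0.095], [0.001, 0.095, -0.995], [-1.0, -0.001, -0.001]] F [ 0.5 -0.7  1.1] op -0.002 q [ 0.06  0.78  0.5   1.57 -0.44  0.91  0.81]
shift cm [ 0.09 -0.05 -2.19] rows 1 each [ 0.09 -0.05 -2.19] turn rx 0.004 n 1
shift cm [ 8.000e-02  2.000e-02 -2.219e+01] rows 6 each [ 0.01  0.   -3.7 ] turn rx 0.004 n 1
```

View pics/w13.png

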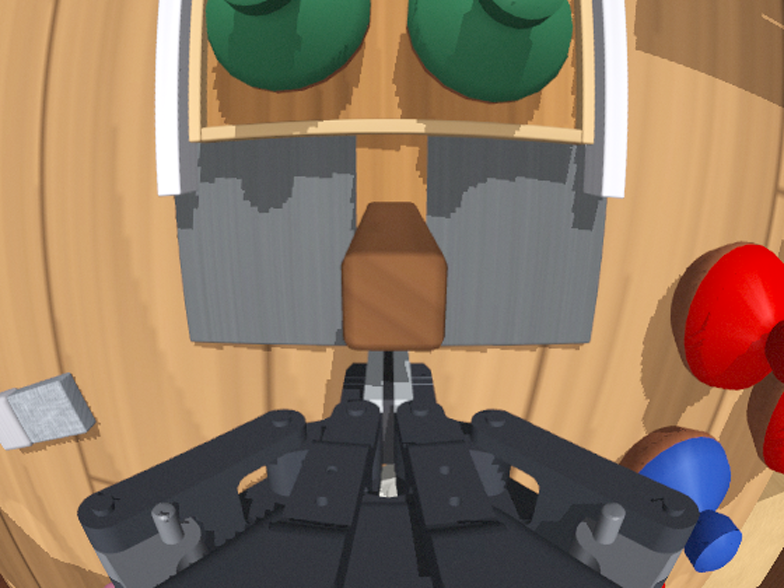

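Emit:
move_arm(
  steps=[0, 0, -0.8, 0, 0, 0, 0, 0, -0.7, 0, 0, 0, 0, 0, -0.5, 0, 0, 0, 0, 0, -0.5, 0, 0, 0, 0, 0, -0.6, 0, 0, 0, 0, 0, -0.7, 0, 0, 0, 0, 0, -0.8, 0, 0, 0, 0, 0, -0.8, 0, 0, 0, 0, 0, -0.8, 0, 0, 0, 0, 0, -0.8, 0, 0, 0, 0, 0, -0.8, 0, 0, 0, 0, 0, -0.8, 0, 0, 0, 0, 0, -0.8, 0, 0, 0, 0, 0, -0.8, 0, 0, 0, 0, 0, -0.8, 0, 0, 0, 0, 0, -0.8, 0, 0, 0, 0, 0, -0.7, 0, 0, 0, 0, 0, -0.6, 0, 0, 0, 0, 0, -0.4, 0, 0, 0, 0, 0, -0.2, 0, 0, 0],
)

```text
time_s: 26.75
position: [0.631, -0.1622, 0.0751]
orientation: [0.523, 0.476, 0.523, -0.476]
ft_force: [1.4, -1.3, 0.3]
opening: 0.0
```

```bash
python3 - <<'E'
from h import *
snap('wrist','w14');show(); plan(W(0,-.264+.2,.075),th)
E
```

```text
t 26.8 p [ 0.631  -0.1621  0.0751] 
M [[-0.001, 0.995, 0.095], [0.001, 0.095, -0.995], [-1.0, -0.0, -0.001]] F [-0.7  0.5  0.6] op -0.001 q [-0.16  0.7   0.5   1.73 -0.43  0.83  0.64]
shift cm [ 0.02 -0.01 -8.32] rows 3 each [ 0.01 -0.   -2.77] turn rx 0.004 n 1
```

View pics/w14.png

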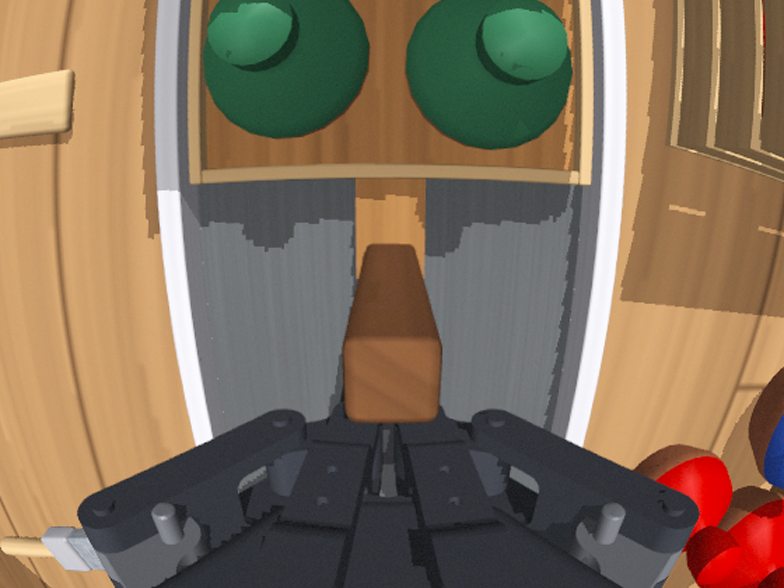

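```bash
python3 - <<'E'
from h import *
c=calibration('wrist'); print(-np.array(c['R']).T@np.array(c['t'])-pose()[0])
E
```

```text
[-0.00753417  0.07168171  0.14155698]
```

Emit:
move_arm(
  steps=[0, 0, -0.4, 0, 0, 0, 0, 0, -0.6, 0, 0, 0, 0, 0, -0.8, 0, 0, 0, 0, 0, -0.8, 0, 0, 0, 0, 0, -0.8, 0, 0, 0, 0, 0, -0.8, 0, 0, 0, 0, 0, -0.8, 0, 0, 0, 0, 0, -0.8, 0, 0, 0, 0, 0, -0.7, 0, 0, 0, 0, 0, -0.5, 0, 0, 0, 0, 0, -0.3, 0, 0, 0, 0, 0, -0.3, 0, 0, 0, 0, 0, -0.2, 0, 0, 0, 0, 0, -0.2, 0, 0, 0, 0, 0, 0, 0, 0, 0],
)

```text
time_s: 28.05
position: [0.6236, -0.0833, 0.0752]
orientation: [0.523, 0.476, 0.523, -0.476]
ft_force: [-0.8, -0.5, -0.9]
opening: 0.004
```

```bash
python3 - <<'E'
from h import *
show(); plan(W(0,-.264+.21,.075),th)
E
```

```text
t 28.05 p [ 0.6236 -0.0833  0.0752] 
M [[-0.0, 0.996, 0.094], [0.0, 0.094, -0.996], [-1.0, 0.0, -0.0]] F [-0.8 -0.5 -0.9] op 0.004 q [-0.29  0.66  0.51  1.79 -0.43  0.8   0.53]
shift cm [ 0.02 -0.02 -1.41] rows 1 each [ 0.02 -0.02 -1.41] turn rx 0.004 n 1
```

Emit:
move_arm(
  steps=[0, 0, -0.3, 0, 0, 0, 0, 0, -0.3, 0, 0, 0, 0, 0, -0.3, 0, 0, 0, 0, 0, -0.2, 0, 0, 0, 0, 0, 0, 0, 0, 0],
)

```text
time_s: 28.47
position: [0.6226, -0.0717, 0.0753]
orientation: [0.523, 0.476, 0.523, -0.476]
ft_force: [0.7, 0.3, 0.9]
opening: 0.001
```

Emit:
move_arm(
  steps=[0, 0, -0.2, 0, 0, 0, 0, 0, -0.2, 0, 0, 0, 0, 0, 0, 0, 0, 0],
)

```text
time_s: 28.72
position: [0.6222, -0.0683, 0.0753]
orientation: [0.523, 0.476, 0.523, -0.476]
ft_force: [-0.2, -0.8, -0.3]
opening: 0.001
```

Emit:
move_arm(
  steps=[0, 0, -0.2, 0, 0, 0, 0, 0, -0.1, 0, 0, 0, 0, 0, 0, 0, 0, 0],
)

```text
time_s: 28.97
position: [0.6219, -0.0655, 0.0753]
orientation: [0.523, 0.476, 0.523, -0.476]
ft_force: [0.3, -1.4, -0.5]
opening: 0.002
```

Emit:
move_arm(
  steps=[0, 0, -0.2, 0, 0, 0, 0, 0, -0.2, 0, 0, 0, 0, 0, 0, 0, 0, 0],
)

```text
time_s: 29.22
position: [0.6219, -0.0649, 0.0754]
orientation: [0.524, 0.476, 0.521, -0.477]
ft_force: [1.2, -6.9, -1.4]
opening: -0.003
```

Emit:
move_arm(
  steps=[0, 0, -0.2, 0, 0, 0, 0, 0, -0.2, 0, 0, 0, 0, 0, 0, 0, 0, 0],
)

```text
time_s: 29.47
position: [0.6219, -0.065, 0.0755]
orientation: [0.525, 0.476, 0.519, -0.479]
ft_force: [3.4, -15.4, -4.2]
opening: 0.0
```

Emit:
move_arm(
  steps=[0, 0, -0.2, 0, 0, 0, 0, 0, 0, 0, 0, 0, 0, 0, 0.5, 0, 0, 0, 0, 0, 1.5, 0, 0, 0, 0, 0, 2, 0, 0, 0, 0, 0, 2, 0, 0, 0, -3, 0, 1, 0, 0, 0, -4, 0, 0, 0, 0, 0, -4, 0, 0, 0, 0, 0, -3, 0, 0, 0, 0, 0, 0, 0, 0, 0, 0, 0],
  claw=0,
)

```text
time_s: 30.38
position: [0.6312, -0.1259, 0.2224]
orientation: [0.526, 0.479, 0.52, -0.473]
ft_force: [0.6, -0.9, 0.1]
opening: 1.0
```

```bash
python3 - <<'E'
from h import *
show();snap('wrist','w15');snap('top','t15');snap('side','s15')
p,r,o=pose()
for n in['nut_slot','fork','board_handle','pin','bat_tip','switch']:
  for c in('top','side','wrist'):
    print(n,c,[(np.round(d['at'],3).tolist(),round(d['score'],2)) for d in pinpoint(c,n)] )
plan(W(0,.235,.25),th)
E
```

```text
t 30.38 p [ 0.6312 -0.1259  0.2224] 
M [[0.011, 0.995, 0.095], [0.0, 0.095, -0.996], [-1.0, 0.011, 0.001]] F [ 0.6 -0.9  0.1] op 1.0 q [-0.29  0.5   0.6   1.67 -0.32  1.06  0.51]
nut_slot top [([0.599, 0.219, 0.18], 0.85)]
nut_slot side [([0.6, 0.22, 0.171], 0.54)]
nut_slot wrist [([0.617, -0.012, -0.001], 0.42)]
fork top [([0.599, 0.22, 0.166], 0.66), ([0.549, 0.462, -0.002], 0.35)]
fork side [([0.597, 0.218, 0.16], 0.97)]
fork wrist []
board_handle top []
board_handle side [([0.41, -0.059, -0.001], 0.68), ([0.616, -0.038, 0.127], 0.56), ([0.318, 0.278, -0.004], 0.52), ([0.643, 0.123, 0.022], 0.42)]
board_handle wrist [([0.623, -0.039, 0.135], 0.67)]
pin top [([0.359, -0.422, -0.001], 0.74), ([0.439, 0.182, -0.002], 0.5), ([0.353, 0.442, 0.002], 0.5), ([0.325, 0.271, -0.001], 0.48)]
pin side [([0.354, 0.45, -0.0], 0.72), ([0.438, 0.177, -0.001], 0.53)]
pin wrist []
bat_tip top [([0.462, 0.395, 0.102], 0.64)]
bat_tip side [([0.462, 0.391, 0.105], 0.44)]
bat_tip wrist []
switch top [([0.492, 0.384, -0.002], 0.94)]
switch side [([0.491, 0.382, -0.004], 0.7)]
switch wrist []
shift cm [ -3.47   0.09 -34.56] rows 9 each [-0.39  0.01 -3.84] turn rx 0.003 n 1
```

View pics/w15.png

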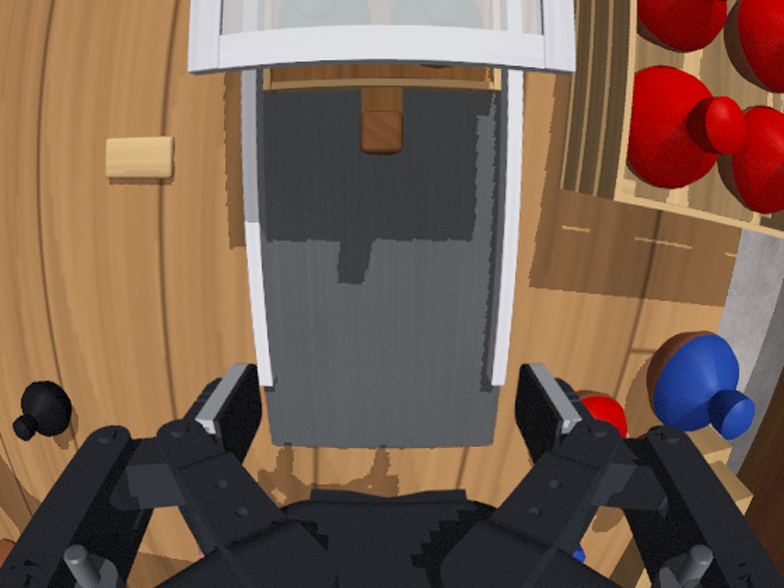

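View pics/s15.png

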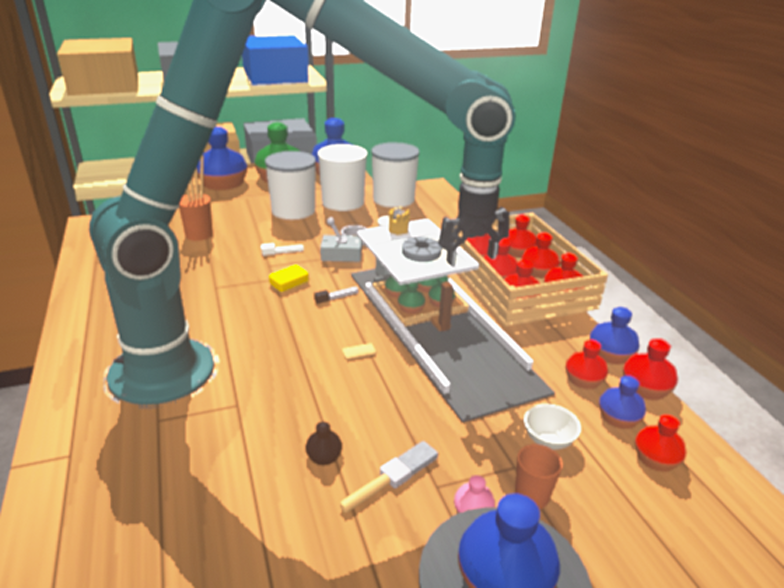

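The board is home (handle at (381,130) just before the hood) and the pots stand under it. Next the nut.

Emit:
move_arm(
  steps=[-3, 0, 0, 0, 0, 0, -3, 0, -2, 0, 0, 0, -2, 0, -3.5, 0, 0, 0, 0, 0, -3.8, 0, 0, 0, 0, 0, -3.8, 0, 0, 0, 0, 0, -3.8, 0, 0, 0, 0, 0, -3.8, 0, 0, 0, 0, 0, -3.5, 0, 0, 0, 0, 0, -2, 0, 0, 0, 0, 0, 0, 0, 0, 0, 0, 0, 0, 0, 0, 0],
)

```text
time_s: 32.35
position: [0.6026, 0.1368, 0.2951]
orientation: [0.524, 0.475, 0.524, -0.475]
ft_force: [0.5, -0.2, 0.9]
opening: 1.001
```

```bash
python3 - <<'E'
from h import *
show();snap('wrist','w16')
for n in['nut_slot','fork']:
    print(n,[(np.round(d['at'],3).tolist(),round(d['score'],2)) for d in pinpoint('wrist',n)] )
plan(W(0,.235,.25),th)
im=cv2.imread('pics/w16.png')
c=calibration('wrist');K=np.array(c['K'])
X=np.array(c['R'])@W(0,.235,.17)+np.array(c['t']);ang=np.arctan2(np.hypot(X[0],X[1]),X[2]);u=K[0,0]*ang*X[:2]/np.hypot(X[0],X[1])+K[:2,2];print(u*1.4)
E
```

```text
t 32.35 p [0.6026 0.1368 0.2951] 
M [[-0.0, 0.995, 0.097], [-0.0, 0.097, -0.995], [-1.0, -0.0, 0.0]] F [ 0.5 -0.2  0.9] op 1.001 q [-0.7   0.38  0.57  1.65 -0.22  1.18  0.01]
nut_slot [([0.597, 0.22, 0.175], 0.92)]
fork [([0.593, 0.215, 0.165], 0.78)]
shift cm [ 4.54  0.06 -8.56] rows 3 each [ 1.51  0.02 -2.85] turn rx 0.001 n 1
[390.21685084 134.79281811]
```

View pics/w16.png

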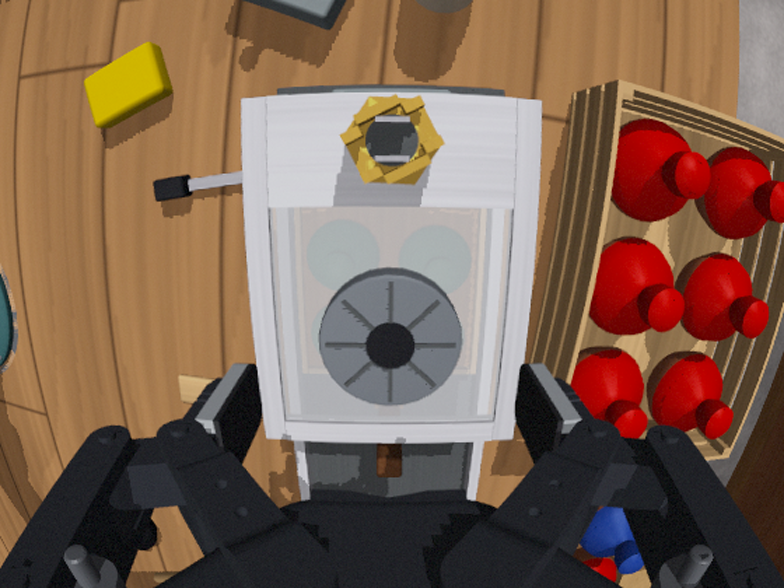

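```bash
python3 - <<'E'
import cv2
im=cv2.imread('pics/w16.png'); c=im[70:210,310:480]
cv2.imwrite('pics/w16z.png',cv2.resize(c,None,fx=4.2,fy=4.2,interpolation=cv2.INTER_CUBIC))
E
```

```text
(no output)
```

View pics/w16z.png

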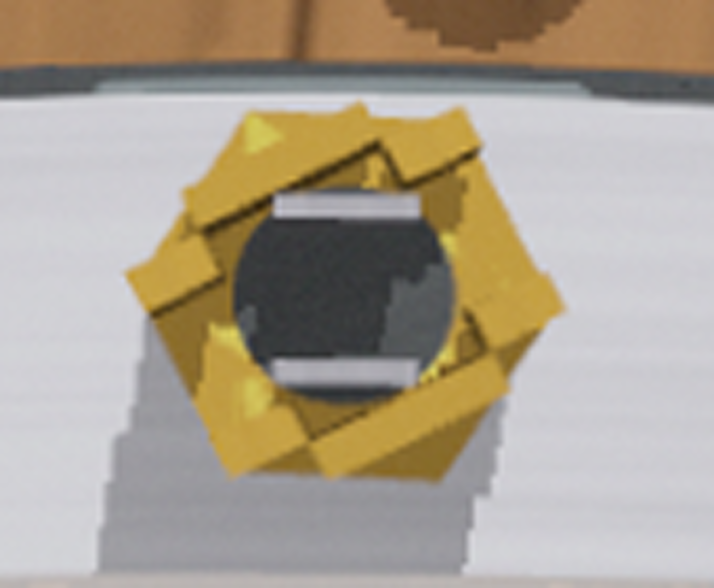

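The zoom shows the hexagon with flats up and down, and the slot running from lower left (200,390) to upper right (510,220), about 27-29° anticlockwise of the station's x. I go over the nut and turn the jaws to 149°, giving the longest clockwise turn.

```bash
python3 - <<'E'
from h import *
# hood height test, overlay on side and top
for n in('side','top'):
    im=cv2.resize(cv2.imread(f'pics/{n}15.png' if 0 else f'pics/{n[0]}15.png'),None,fx=1/1.4,fy=1/1.4,interpolation=cv2.INTER_AREA)
    f=4
    us=np.array([proj(n,W(a,b,.143)) for a in(-.1,.1) for b in(.01,.268)]);u0=us.min(0).astype(int)-8;u1=us.max(0).astype(int)+8
    c=cv2.resize(im[u0[1]:u1[1],u0[0]:u1[0]],None,fx=f,fy=f,interpolation=cv2.INTER_CUBIC)
    for z,col in((.1408,(0,255,255)),(.1458,(255,0,255))):
        cs=[W(-.1,.01,z),W(.1,.01,z),W(.1,.268,z),W(-.1,.268,z)]
        P=[tuple(int(v) for v in (proj(n,X)-u0+.5)*f) for X in cs]
        for i in range(4): cv2.line(c,P[i],P[(i+1)%4],col,1)
    print(c.shape);cv2.imwrite(f'pics/hood_{n}.png',c)
E
```

```text
(240, 416, 3)
(396, 484, 3)
```

View pics/hood_side.png

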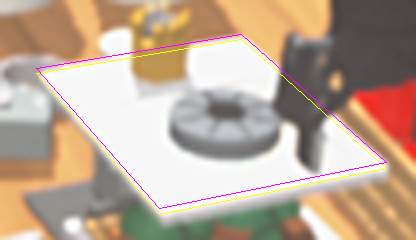

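View pics/hood_top.png

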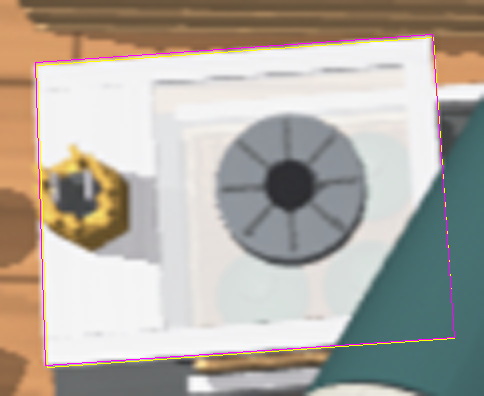

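Emit:
move_arm(
  steps=[1, 0.05, -2.5, 0, 0, 0, 1.5, 0, -3.3, 0, 0, 0, 1.5, 0, -2.8, 0, 0, 0, 0, 0, 0, -0.124, 0, 0, 0, 0, 0, -0.124, 0, 0, 0, 0, 0, -0.124, 0, 0, 0, 0, 0, -0.124, 0, 0, 0, 0, 0, -0.124, 0, 0, 0, 0, 0, -0.124, 0, 0, 0, 0, 0, -0.124, 0, 0, 0, 0, 0, -0.124, 0, 0, 0, 0, 0, -0.124, 0, 0, 0, 0, 0, -0.124, 0, 0, 0, 0, 0, -0.124, 0, 0, 0, 0, 0, -0.124, 0, 0, 0, 0, 0, -0.124, 0, 0, 0, 0, 0, -0.124, 0, 0, 0, 0, 0, -0.124, 0, 0, 0, 0, 0, -0.124, 0, 0],
)

```text
time_s: 34.08
position: [0.5961, 0.2186, 0.2554]
orientation: [0.684, -0.179, 0.684, 0.178]
ft_force: [-0.3, -0.0, -1.3]
opening: 1.003
```

```bash
python3 - <<'E'
from h import *
show();plan(W(0,.235,.25),th+np.deg2rad(149))
E
```

```text
t 34.08 p [0.5961 0.2186 0.2554] 
M [[0.0, -0.488, 0.873], [-0.001, 0.873, 0.488], [-1.0, -0.001, 0.0]] F [-0.3 -0.  -1.3] op 1.003 q [-0.49  0.42  0.12  1.62 -0.05  1.1   1.72]
shift cm [ 0.54 -0.01 -0.02] rows 1 each [ 0.54 -0.01 -0.02] turn rx -0.610 n 6
```

Emit:
move_arm(
  steps=[0, 0, 0, -0.122, 0, 0, 0, 0, 0, -0.122, 0, 0, 0, 0, 0, -0.122, 0, 0, 0, 0, 0, -0.122, 0, 0, 0, 0, 0, -0.122, 0, 0, 0, 0, 0, 0, 0, 0],
)

```text
time_s: 34.58
position: [0.5961, 0.2187, 0.2553]
orientation: [0.6, -0.375, 0.6, 0.375]
ft_force: [0.1, -0.5, -0.6]
opening: 1.001
```

```bash
python3 - <<'E'
from h import *
show();snap('wrist','w17');plan(W(0,.235,.152),th+np.deg2rad(149))
im=cv2.imread('pics/w17.png');print(im.shape)
E
```

```text
t 34.58 p [0.5961 0.2187 0.2553] 
M [[0.0, -0.899, 0.438], [-0.0, 0.438, 0.899], [-1.0, -0.0, -0.0]] F [ 0.1 -0.5 -0.6] op 1.001 q [-0.4   0.42 -0.    1.62  0.    1.1   2.28]
shift cm [ 1.033e+01 -1.000e-02 -4.000e-02] rows 3 each [ 3.44 -0.   -0.01] turn rx -0.008 n 1
(588, 784, 3)
```

View pics/w17.png

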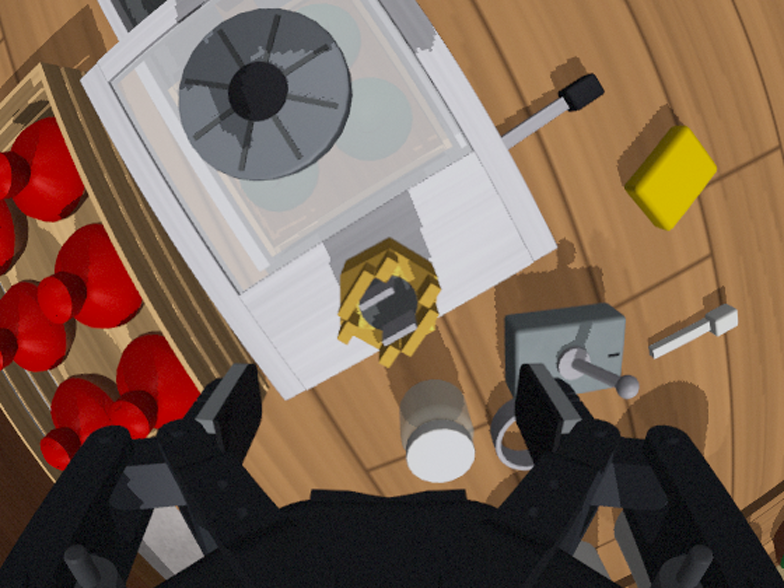

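```bash
python3 - <<'E'
import cv2
im=cv2.imread('pics/w17.png'); c=im[225:380,310:470]
cv2.imwrite('pics/w17z.png',cv2.resize(c,None,fx=3.8,fy=3.8,interpolation=cv2.INTER_CUBIC))
E
```

```text
(no output)
```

View pics/w17z.png

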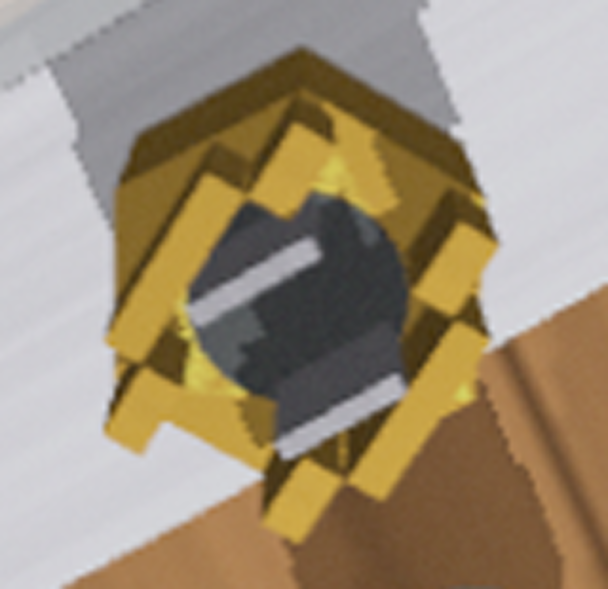

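The slot, between the two groups of crown pieces, confirms about 30°. I descend around the nut and grip it.

Emit:
move_arm(
  steps=[3, 0, 0, -0.008, 0, 0, 3.5, 0, 0, 0, 0, 0, 2.5, 0, 0, 0, 0, 0, 1.2, 0, 0, 0, 0, 0, 0, 0, 0, 0, 0, 0],
)

```text
time_s: 35.05
position: [0.5938, 0.2193, 0.1501]
orientation: [0.597, -0.376, 0.601, 0.376]
ft_force: [0.0, -0.8, -0.5]
opening: 1.001
```

Emit:
move_arm(
  steps=[0, 0, 0, 0, 0, 0, 0, 0, 0, 0, 0, 0, 0, 0, 0, 0, 0, 0, 0, 0, 0, 0, 0, 0, 0, 0, 0, 0, 0, 0],
  claw=255,
  squeeze=50,
)

```text
time_s: 35.47
position: [0.5974, 0.2211, 0.1559]
orientation: [0.6, -0.377, 0.596, 0.376]
ft_force: [0.5, -1.5, 6.6]
opening: 0.574
```

```bash
python3 - <<'E'
from h import *
show();snap('wrist','w18')
E
```

```text
t 35.47 p [0.5974 0.2211 0.1559] 
M [[0.005, -0.902, 0.432], [0.002, 0.432, 0.902], [-1.0, -0.004, 0.004]] F [ 0.5 -1.5  6.6] op 0.574 q [-0.4   0.52 -0.01  1.7   0.    0.91  2.28]
```

View pics/w18.png

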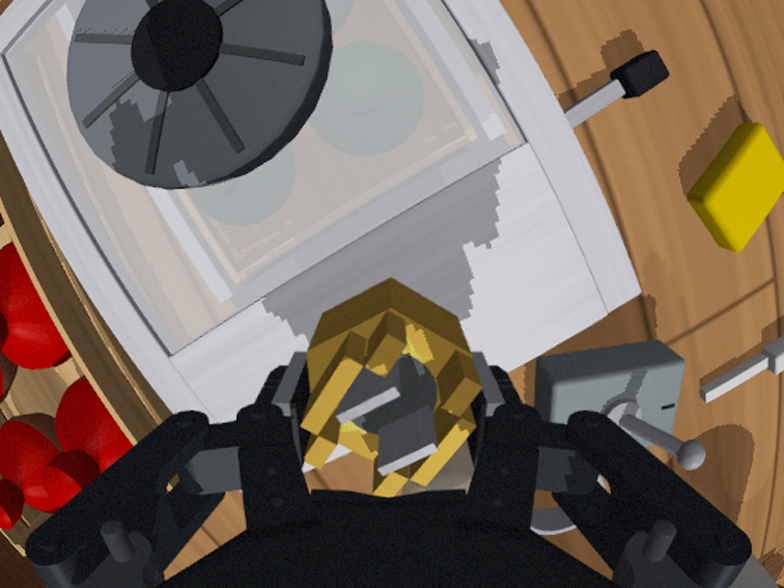

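The fingers hold the flats (opening 49 mm). I turn clockwise, going down with the thread.

Emit:
move_arm(
  steps=[0.02, 0, 0, 0.06, 0, 0, 0.02, 0, 0, 0.12, 0, 0, 0.02, 0, 0, 0.12, 0, 0, 0.02, 0, 0, 0.12, 0, 0, 0.02, 0, 0, 0.12, 0, 0, 0.02, 0, 0, 0.12, 0, 0, 0.02, 0, 0, 0.12, 0, 0, 0.02, 0, 0, 0.12, 0, 0, 0.02, 0, 0, 0.12, 0, 0, 0, 0, 0, 0, 0, 0],
)

```text
time_s: 36.35
position: [0.5983, 0.2197, 0.1543]
orientation: [0.709, -0.035, 0.704, 0.035]
ft_force: [1.9, -2.9, 6.9]
opening: 0.577
```

```bash
python3 - <<'E'
from h import *
show();print(np.round(pose()[2]['torque'],2));snap('wrist','w19');plan(W(0,.235,.152),th+np.deg2rad(-151))
E
```

```text
t 36.35 p [0.5983 0.2197 0.1543] 
M [[0.007, -0.099, 0.995], [-0.0, 0.995, 0.099], [-1.0, -0.001, 0.006]] F [ 1.9 -2.9  6.9] op 0.577 q [-0.58  0.53  0.24  1.72 -0.15  0.91  1.39]
[-0.95 -0.59 -0.13]
shift cm [ 0.23 -0.1  -0.24] rows 1 each [ 0.23 -0.1  -0.24] turn rx 1.077 n 9
```

View pics/w19.png

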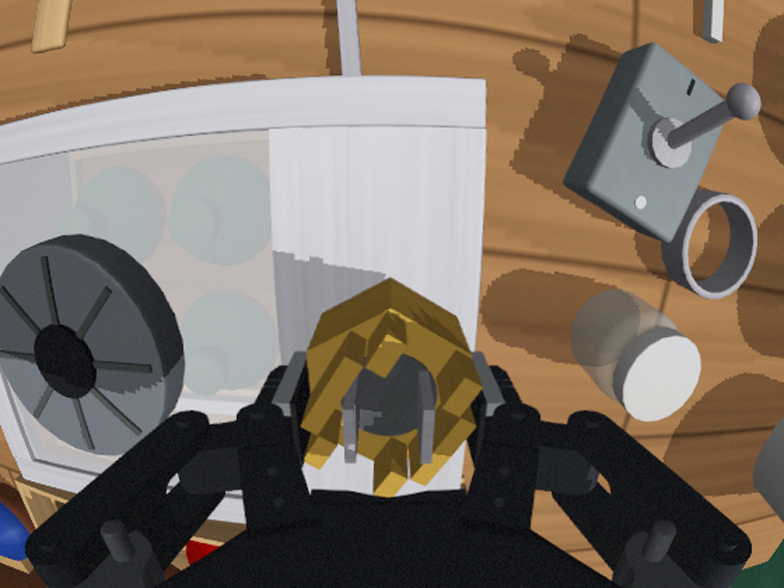

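Emit:
move_arm(
  steps=[0.02, 0, 0, 0.12, 0, 0, 0.02, 0, 0, 0.12, 0, 0, 0.02, 0, 0, 0.12, 0, 0, 0.02, 0, 0, 0.12, 0, 0, 0.02, 0, 0, 0.12, 0, 0, 0.02, 0, 0, 0.12, 0, 0, 0.02, 0, 0, 0.12, 0, 0, 0.02, 0, 0, 0.12, 0, 0, 0.02, 0, 0, 0.12, 0, 0, 0.02, 0, 0, 0.12, 0, 0, 0.02, 0, 0, 0.12, 0, 0, 0.02, 0, 0, 0.12, 0, 0, 0.02, 0, 0, 0.12, 0, 0, 0.02, 0, 0, 0.12, 0, 0, 0.02, 0, 0, 0.12, 0, 0, 0.02, 0, 0, 0.12, 0, 0, 0.02, 0, 0, 0.12, 0, 0, 0.02, 0, 0, 0.12, 0, 0, 0.02, 0, 0, 0.12, 0, 0, 0, 0, 0, 0, 0, 0],
)

```text
time_s: 38.07
position: [0.5957, 0.2185, 0.1506]
orientation: [-0.327, -0.627, -0.326, 0.627]
ft_force: [-6.1, -5.8, 17.5]
opening: 0.571
```

```bash
cat >> h.py <<'E'
def jaw():
    M=pose()[1].as_matrix(); return np.rad2deg(np.arctan2(M[1,1],M[0,1])-th)
E
python3 - <<'E'
from h import *
show();print(jaw(),np.round(pose()[2]['torque'],2));plan(W(0,.235,.148))
E
```

```text
t 38.07 p [0.5957 0.2185 0.1506] 
M [[-0.0, 0.819, -0.574], [-0.001, -0.574, -0.819], [-1.0, 0.0, 0.001]] F [-6.1 -5.8 17.5] op 0.571 q [-0.96  0.64  0.79  1.75 -0.53  0.98 -0.57]
-40.19975084510991 [-1.31  1.66 -0.15]
shift cm [ 0.26  0.02 -0.02] rows 1 each [ 0.26  0.02 -0.02]
```

Emit:
move_arm(
  steps=[-0.05, 0, 0, 0.12, 0, 0, -0.05, 0, 0, 0.12, 0, 0, 0, 0, 0, 0.12, 0, 0, 0.02, 0, 0, 0.12, 0, 0, 0.02, 0, 0, 0.12, 0, 0, 0.02, 0, 0, 0.12, 0, 0, 0.02, 0, 0, 0.12, 0, 0, 0.02, 0, 0, 0.12, 0, 0, 0.02, 0, 0, 0.12, 0, 0, 0.02, 0, 0, 0.12, 0, 0, 0.02, 0, 0, 0.12, 0, 0, 0.02, 0, 0, 0.12, 0, 0, 0.02, 0, 0, 0.12, 0, 0, 0.02, 0, 0, 0.12, 0, 0, 0.02, 0, 0, 0.12, 0, 0, 0.02, 0, 0, 0.12, 0, 0, 0, 0, 0, 0, 0, 0],
)

```text
time_s: 39.48
position: [0.5959, 0.221, 0.1476]
orientation: [-0.326, 0.628, -0.326, -0.627]
ft_force: [-3.8, -1.4, 8.4]
opening: 0.573
```

```bash
python3 - <<'E'
from h import *
show();print(jaw(),np.round(pose()[2]['torque'],2));plan(W(0,.235,.148))
snap('wrist','w20');snap('side','s20')
E
```

```text
t 39.48 p [0.5959 0.221  0.1476] 
M [[0.001, -0.818, -0.575], [0.001, -0.575, 0.818], [-1.0, -0.001, 0.0]] F [-3.8 -1.4  8.4] op 0.573 q [-1.18  0.88  1.21  1.76 -0.89  1.18 -2.22]
-150.10148256475975 [-0.01  0.46 -0.14]
shift cm [-0.04  0.13 -0.21] rows 1 each [-0.04  0.13 -0.21]
```

View pics/w20.png

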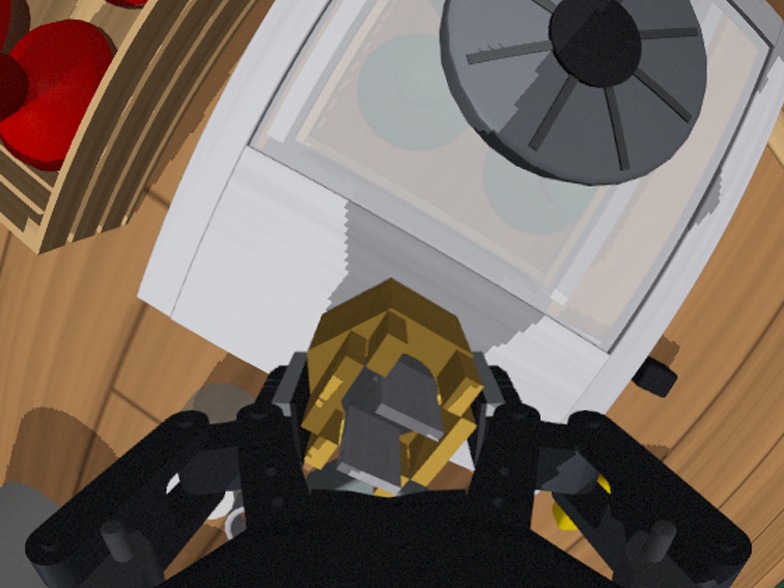

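The nut has turned about 300° clockwise; its slot is now square to the stud's (prongs visible at (375,430)), and 90° or 270° remain. I open, swing the jaws back and regrip.

Emit:
move_arm(
  steps=[-0.2, 0, 0, 0, 0, 0, 0, 0, 0, 0, 0, 0, 0, 0, 0, 0, 0, 0, 0, 0, 0, 0, 0, 0, 0, 0, 0, -0.12, 0, 0, 0, 0, 0, -0.12, 0, 0, 0, 0, 0, -0.12, 0, 0, 0, 0, 0, -0.12, 0, 0, 0, 0, 0, -0.12, 0, 0, 0, 0, 0, -0.12, 0, 0, 0, 0, 0, -0.12, 0, 0, 0, 0, 0, -0.12, 0, 0, 0, 0, 0, -0.12, 0, 0, 0, 0, 0, -0.12, 0, 0, 0, 0, 0, -0.12, 0, 0, 0, 0, 0, -0.12, 0, 0, 0, 0, 0, -0.12, 0, 0, 0, 0, 0, -0.12, 0, 0, 0, 0, 0, -0.12, 0, 0, 0, 0, 0, -0.12, 0, 0],
  claw=0,
)

```text
time_s: 41.25
position: [0.5953, 0.221, 0.148]
orientation: [-0.33, -0.625, -0.331, 0.625]
ft_force: [0.3, 0.3, -0.1]
opening: 1.001
```

Emit:
move_arm(
  steps=[0, 0, 0, -0.12, 0, 0, 0, 0, 0, -0.12, 0, 0, 0, 0, 0, -0.12, 0, 0, 0, 0, 0, -0.12, 0, 0, 0, 0, 0, -0.12, 0, 0, 0, 0, 0, -0.12, 0, 0, 0, 0, 0, -0.12, 0, 0, 0, 0, 0, -0.12, 0, 0, 0, 0, 0, -0.12, 0, 0, 0, 0, 0, -0.12, 0, 0, 0, 0, 0, -0.12, 0, 0, 0, 0, 0, -0.12, 0, 0, 0, 0, 0, -0.12, 0, 0, 0, 0, 0, -0.12, 0, 0, 0, 0, 0, -0.12, 0, 0, 0, 0, 0, -0.12, 0, 0, 0, 0, 0, -0.12, 0, 0, 0, 0, 0, -0.12, 0, 0, 0, 0, 0, -0.12, 0, 0, 0, 0, 0, -0.12, 0, 0],
)

```text
time_s: 42.92
position: [0.5953, 0.2207, 0.1479]
orientation: [0.702, -0.081, 0.702, 0.081]
ft_force: [-0.0, 0.1, -0.1]
opening: 1.0
```

```bash
python3 - <<'E'
from h import *
show();print(jaw());plan(W(0,.235,.145),th+np.deg2rad(149))
E
```

```text
t 42.92 p [0.5953 0.2207 0.1479] 
M [[-0.0, -0.229, 0.973], [-0.0, 0.973, 0.229], [-1.0, -0.0, -0.0]] F [-0.   0.1 -0.1] op 1.0 q [-0.56  0.53  0.2   1.72 -0.13  0.9   1.5 ]
98.03676735192776
shift cm [ 0.29 -0.23  0.02] rows 1 each [ 0.29 -0.23  0.02] turn rx -0.889 n 8
```

Emit:
move_arm(
  steps=[0, -0.2, 0, -0.12, 0, 0, 0, 0, 0, -0.12, 0, 0, 0, 0, 0, -0.12, 0, 0, 0, 0, 0, -0.12, 0, 0, 0, 0, 0, -0.12, 0, 0, 0, 0, 0, -0.12, 0, 0, 0, 0, 0, -0.12, 0, 0, 0, 0, 0, -0.065, 0, 0, 0, 0, 0, 0, 0, 0, 0, 0, 0, 0, 0, 0],
)

```text
time_s: 43.75
position: [0.5958, 0.2186, 0.148]
orientation: [0.598, -0.378, 0.598, 0.378]
ft_force: [0.2, 0.3, -0.2]
opening: 1.003
```

Emit:
move_arm(
  steps=[0, 0, 0, 0, 0, 0, 0, 0, 0, 0, 0, 0, 0, 0, 0, 0, 0, 0, 0, 0, 0, 0, 0, 0, 0, 0, 0, 0, 0, 0],
  claw=255,
)

```text
time_s: 44.17
position: [0.5963, 0.2188, 0.1485]
orientation: [0.598, -0.379, 0.597, 0.378]
ft_force: [-0.1, -1.4, 3.2]
opening: 0.57
```

```bash
python3 - <<'E'
from h import *
show();print(jaw());plan(W(0,.235,.148));snap('wrist','w21')
E
```

```text
t 44.17 p [0.5963 0.2188 0.1485] 
M [[0.001, -0.904, 0.427], [-0.0, 0.427, 0.904], [-1.0, -0.001, 0.0]] F [-0.1 -1.4  3.2] op 0.57 q [-0.4   0.53 -0.01  1.71  0.01  0.9   2.29]
149.5230710041873
shift cm [ 0.05  0.01 -0.04] rows 1 each [ 0.05  0.01 -0.04]
```

View pics/w21.png

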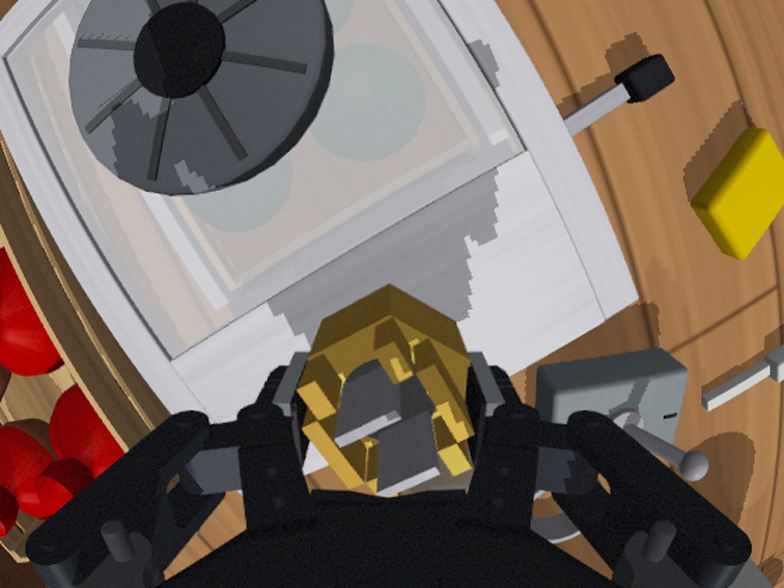

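Emit:
move_arm(
  steps=[0.02, 0, 0, 0.12, 0, 0, 0.02, 0, 0, 0.12, 0, 0, 0.02, 0, 0, 0.12, 0, 0, 0.02, 0, 0, 0.12, 0, 0, 0.02, 0, 0, 0.12, 0, 0, 0.02, 0, 0, 0.12, 0, 0, 0.02, 0, 0, 0.12, 0, 0, 0.02, 0, 0, 0.12, 0, 0, 0.02, 0, 0, 0.12, 0, 0, 0.02, 0, 0, 0.12, 0, 0, 0.02, 0, 0, 0.12, 0, 0, 0.02, 0, 0, 0.12, 0, 0, 0.02, 0, 0, 0.12, 0, 0, 0, 0, 0, 0, 0, 0, 0, 0, 0, 0, 0, 0],
)

```text
time_s: 45.47
position: [0.5958, 0.2199, 0.146]
orientation: [0.691, 0.15, 0.691, -0.149]
ft_force: [-1.2, 1.4, 4.6]
opening: 0.575
```

```bash
python3 - <<'E'
from h import *
show();print(jaw(),np.round(pose()[2]['torque'],2));im=snap('wrist','w22')
cv2.imwrite('pics/w22z.png',cv2.resize(im[190:360,200:360],None,fx=3.5,fy=3.5,interpolation=cv2.INTER_CUBIC))
E
```

```text
t 45.47 p [0.5958 0.2199 0.146 ] 
M [[0.001, 0.414, 0.91], [0.001, 0.91, -0.414], [-1.0, 0.001, 0.0]] F [-1.2  1.4  4.6] op 0.575 q [-0.67  0.55  0.36  1.73 -0.24  0.9   0.93]
60.375988224836206 [ 0.14  0.33 -0.13]
```

View pics/w22z.png

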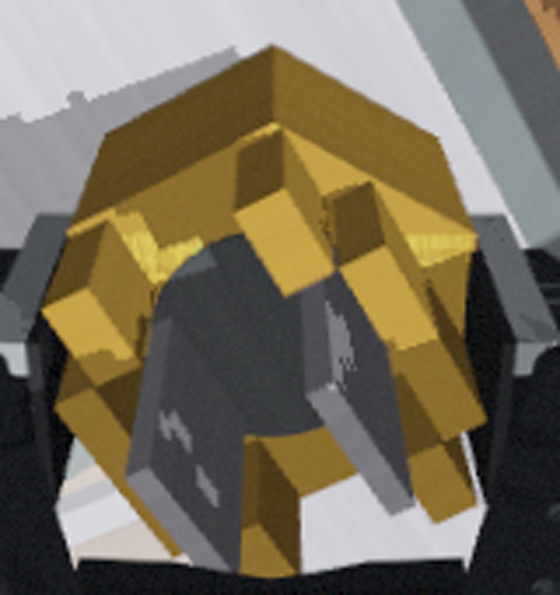

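```bash
python3 - <<'E'
from h import *
c=calibration('wrist');K=np.array(c['K'])
def pw(X):
    X=np.array(c['R'])@X+np.array(c['t']);h=np.hypot(X[0],X[1]);a=np.arctan2(h,X[2]);return K[0,0]*a*X[:2]/h+K[:2,2]
im=cv2.cvtColor(camera('wrist'),cv2.COLOR_RGB2BGR);f=3
big=cv2.resize(im[100:360,150:410],None,fx=f,fy=f,interpolation=cv2.INTER_CUBIC)
P=lambda X:tuple(int(v) for v in (pw(X)-[150,100]+.5)*f)
d=np.deg2rad
for z,col in((0,(0,255,255)),(.005,(255,0,255))):
    for zz in(.129,.163):
        pts=[P(W(.0289*np.cos(d(30+60*i)),.235+.0289*np.sin(d(30+60*i)),zz+z)) for i in range(6)]
        for i in range(6): cv2.line(big,pts[i],pts[(i+1)%6],col,1)
for s in(-1,1):
    pts=[P(W(x,.235+s*y,.195)) for x,y in((-.009,.009),(.009,.009))]; cv2.line(big,*pts,(0,0,255),1)
cv2.imwrite('pics/w22o.png',big)
im=cv2.cvtColor(camera('side'),cv2.COLOR_RGB2BGR);n='side'
us=np.array([proj(n,W(a,b,.143)) for a in(-.1,.1) for b in(.01,.268)]);u0=us.min(0).astype(int)-12;u1=us.max(0).astype(int)+12;f=5
c2=cv2.resize(im[u0[1]:u1[1],u0[0]:u1[0]],None,fx=f,fy=f,interpolation=cv2.INTER_CUBIC)
for z,col in((.130,(0,255,255)),(.135,(255,0,255))):
        cs=[W(-.1,.01,z),W(.1,.01,z),W(.1,.268,z),W(-.1,.268,z)]
        Q=[tuple(int(v) for v in (proj(n,X)-u0+.5)*f) for X in cs]
        for i in range(4): cv2.line(c2,Q[i],Q[(i+1)%4],col,1)
cv2.imwrite('pics/s22o.png',c2)
E
```

```text
(no output)
```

View pics/w22o.png

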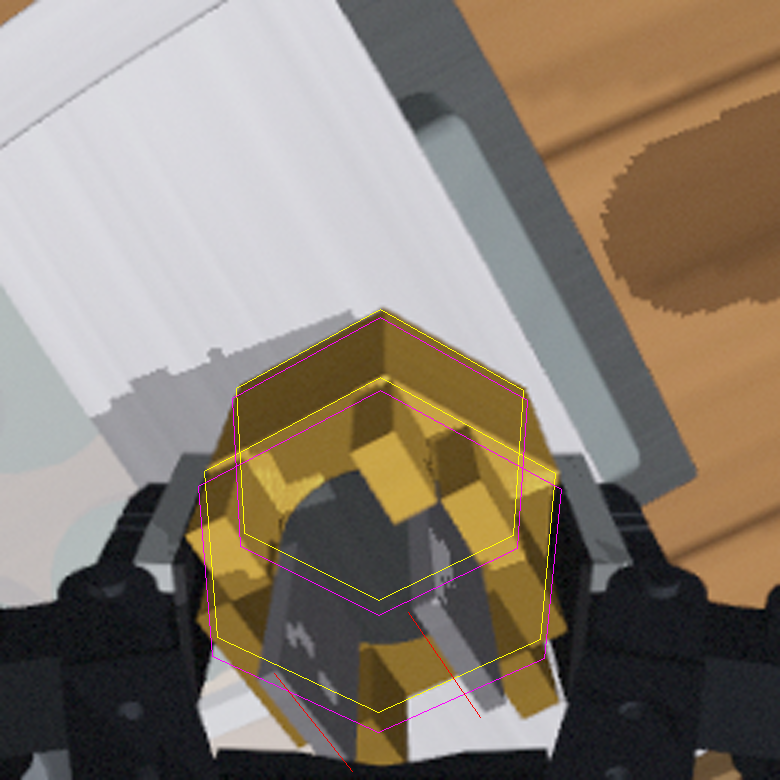

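View pics/s22o.png

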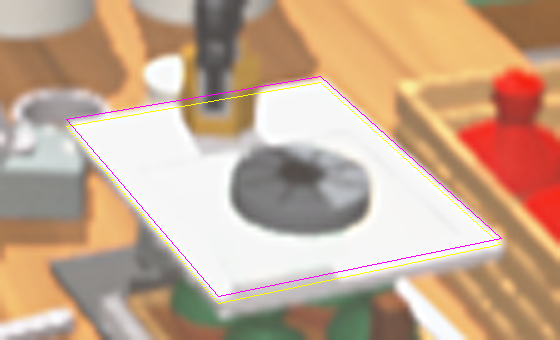

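The model fits the bottom position (yellow, nut at 0): hexagon corner at (385,375) in the wrist view, and the hood edges in the side view. From the jaws, the slot stands at about 0.4°. I release the nut, rise, and look at the pin.

Emit:
move_arm(
  steps=[-0.1, 0, 0, 0, 0, 0, 0, 0, 0, 0, 0, 0, 0, 0, 0, 0, 0, 0, 0, 0, 0, 0, 0, 0, 0, 0, 0, 0, 0, 0, -3, 0, 0, 0, 0, 0, -4, 0, 0, 0, 0, 0, -4, 0, 0, 0, 0, 0, 0, 0, 0, -0.124, 0, 0, 0, 0, 0, -0.124, 0, 0, 0, 0, 0, -0.124, 0, 0, 0, 0, 0, -0.124, 0, 0, 0, 0, 0, 0, 0, 0],
  claw=0,
)

```text
time_s: 46.7
position: [0.5958, 0.2187, 0.2565]
orientation: [0.707, -0.024, 0.707, 0.025]
ft_force: [-0.3, -0.7, -0.2]
opening: 1.003
```

```bash
python3 - <<'E'
from h import *
show();print(jaw());im=snap('wrist','w23');snap('top','t23')
for c in('top','wrist'):
  print([(np.round(d['at'],3).tolist(),round(d['score'],2)) for d in pinpoint(c,'pin')] )
E
```

```text
t 46.7 p [0.5958 0.2187 0.2565] 
M [[-0.0, -0.069, 0.998], [0.0, 0.998, 0.069], [-1.0, 0.0, -0.0]] F [-0.3 -0.7 -0.2] op 1.003 q [-0.62  0.42  0.29  1.63 -0.13  1.11  1.35]
88.78563065771661
[([0.441, 0.176, -0.001], 0.51)]
[([0.442, 0.176, 0.0], 0.98), ([0.353, 0.444, 0.003], 0.96)]
```

View pics/w23.png

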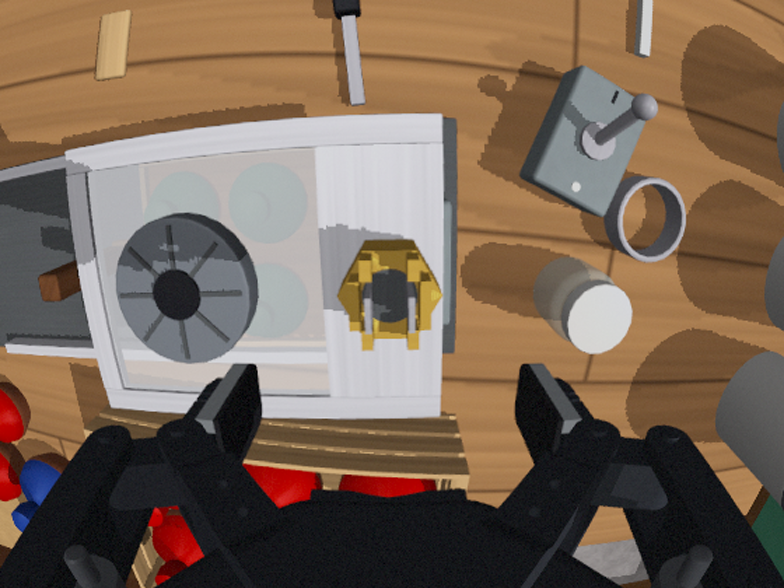

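View pics/t23.png

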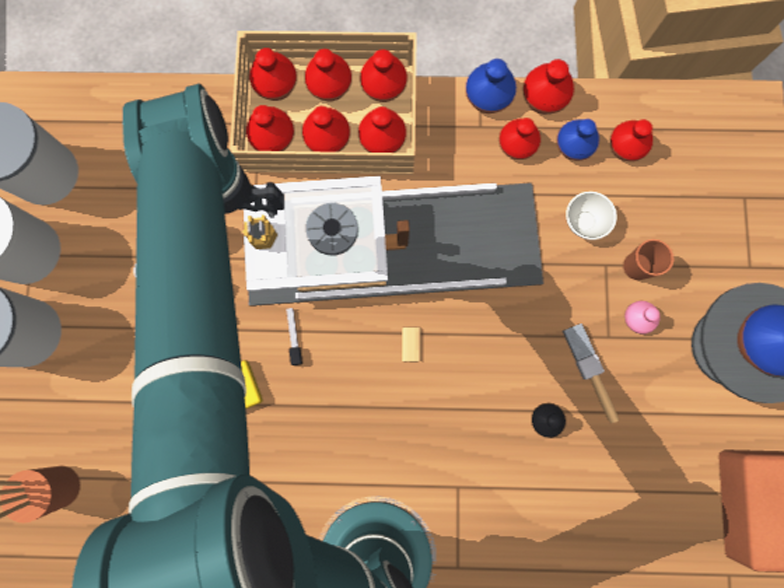

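```bash
python3 - <<'E'
from h import *
for d in cut_out('top','pin'):
    ys,xs=np.nonzero(d['region']); P=np.stack([xs,ys],1).astype(float)
    c=P.mean(0); u,s,vt=np.linalg.svd(P-c); a=vt[0]; t=(P-c)@a
    e0=c+a*t.min();e1=c+a*t.max()
    A,B=ray('top',e0,.012),ray('top',e1,.012)
    print(round(d['score'],2),len(xs),np.round(c*1.4),np.round(A,4),np.round(B,4),'ang deg rel station',np.rad2deg(np.arctan2(*(B-A)[[1,0]])-th), np.linalg.norm(B-A))
plan((.38,.16,.2),th+np.pi/2)
E
```

```text
0.69 235 [294. 340.] [0.4758 0.1819 0.012 ] [0.3664 0.1656 0.012 ] ang deg rel station -176.66651954681512 0.11061113433598396
shift cm [  5.64  -4.49 -21.92] rows 6 each [ 0.94 -0.75 -3.65] turn rx -0.026 n 1
```

Emit:
move_arm(
  steps=[0, 0, -3, -0.04, 0, 0, 0, 0, -4, -0.04, 0, 0, 0, -0.5, -4, 0, 0, 0, 0, -1, -4, 0, 0, 0, 2, -1, -3.5, 0, 0, 0, 3, -0.7, -2.2, 0, 0, 0, 3, 0, 0, 0, 0, 0, 2, 0, 0, 0, 0, 0, 0, 0, 0, 0, 0, 0, 0, 0, 0, 0, 0, 0],
  claw=110,
)

```text
time_s: 47.78
position: [0.3951, 0.1609, 0.1563]
orientation: [0.705, -0.052, 0.706, 0.051]
ft_force: [0.2, 0.6, -0.6]
opening: 0.568
```

```bash
python3 - <<'E'
from h import *
show();print(jaw());plan((.384,.168,.06),th+np.deg2rad(93.3));im=snap('wrist','w24')
print([(np.round(d['at'],3).tolist(),round(d['score'],2)) for d in pinpoint('wrist','pin')] )
print([(np.round(d['at'],3).tolist(),round(d['score'],2)) for d in boxes_of('wrist','pin')] )
E
```

```text
t 47.78 p [0.3951 0.1609 0.1563] 
M [[-0.001, -0.145, 0.989], [-0.001, 0.989, 0.145], [-1.0, -0.001, -0.001]] F [ 0.2  0.6 -0.6] op 0.568 q [-0.69  0.2   0.25  2.21 -0.07  0.75  1.32]
93.13083267628102
shift cm [ 9.63  0.87 -0.98] rows 3 each [ 3.21  0.29 -0.33] turn rx -0.003 n 1
[([0.351, 0.443, 0.002], 0.93), ([0.441, 0.177, 0.002], 0.61)]
[([0.401, 0.171, 0.025], 0.69), ([0.316, 0.443, 0.015], 0.57)]
```

View pics/w24.png

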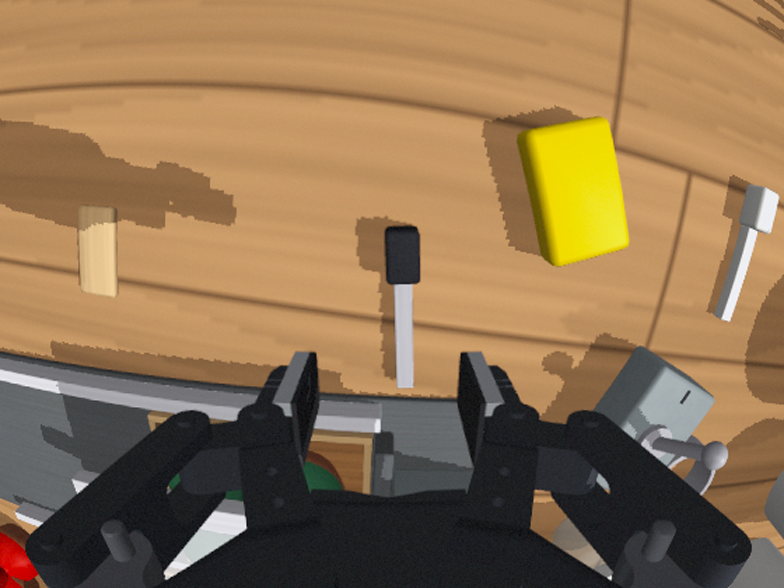

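Emit:
move_arm(
  steps=[3, 0.4, -0.5, 0, 0, 0, 3.5, 0.45, -0.5, 0, 0, 0, 3.2, 0, 0, 0, 0, 0, 0, 0, 0, 0, 0, 0, 0, 0, 0, 0, 0, 0],
)

```text
time_s: 48.35
position: [0.3841, 0.1678, 0.0594]
orientation: [0.705, -0.052, 0.706, 0.051]
ft_force: [0.8, 0.6, 0.4]
opening: 0.569
```

```bash
python3 - <<'E'
from h import *
show();print(jaw());plan((.384,.168,.006));im=snap('wrist','w25')
E
```

```text
t 48.35 p [0.3841 0.1678 0.0594] 
M [[-0.002, -0.145, 0.989], [-0.001, 0.989, 0.145], [-1.0, -0.001, -0.002]] F [0.8 0.6 0.4] op 0.569 q [-0.67  0.39  0.2   2.28 -0.16  0.5   1.38]
93.16268621445231
shift cm [5.34 0.03 0.  ] rows 2 each [2.67 0.01 0.  ]
```

View pics/w25.png

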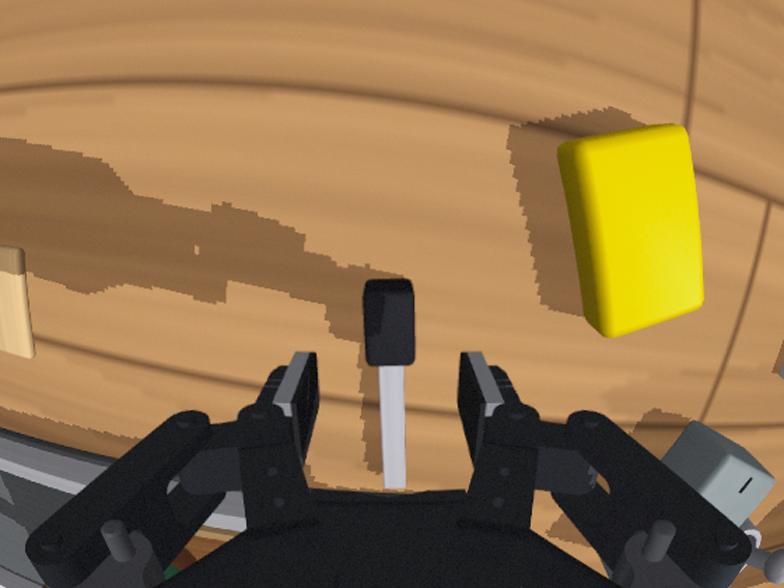

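Emit:
move_arm(
  steps=[2.2, 0, 0, 0, 0, 0, 2, 0, 0, 0, 0, 0, 0.8, 0, 0, 0, 0, 0, 0.3, 0, 0, 0, 0, 0, 0, 0, 0, 0, 0, 0],
)

```text
time_s: 48.82
position: [0.3851, 0.1684, 0.0075]
orientation: [0.706, -0.051, 0.705, 0.052]
ft_force: [-0.1, -1.3, -0.3]
opening: 0.574
```

Emit:
move_arm(
  steps=[0, 0, 0, 0, 0, 0, 0, 0, 0, 0, 0, 0, 0, 0, 0, 0, 0, 0, 0, 0, 0, 0, 0, 0, 0, 0, 0, 0, 0, 0],
  claw=255,
  squeeze=60,
)

```text
time_s: 49.23
position: [0.385, 0.1686, 0.0079]
orientation: [0.706, -0.051, 0.704, 0.052]
ft_force: [-2.1, -0.6, 9.5]
opening: 0.244
```

```bash
python3 - <<'E'
from h import *
show();print(jaw());im=snap('wrist','w26')
E
```

```text
t 49.23 p [0.385  0.1686 0.0079] 
M [[0.002, -0.146, 0.989], [0.001, 0.989, 0.146], [-1.0, 0.001, 0.002]] F [-2.1 -0.6  9.5] op 0.244 q [-0.62  0.5   0.15  2.28 -0.21  0.36  1.42]
93.20596301724716
```

View pics/w26.png

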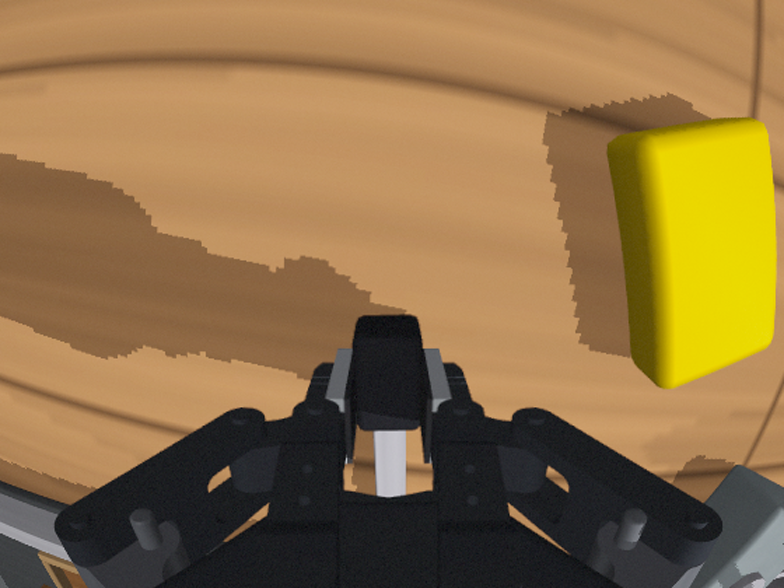

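The grip end is held (opening 21 mm). I lift and carry it to the stud.

Emit:
move_arm(
  steps=[-1.5, 0, 0, 0, 0, 0, -3, 0, 0, 0, 0, 0, -4, 0, 0, 0.03, 0, 0, -4, 0, 0, 0.026, 0, 0, -4, 0, 0, 0, 0, 0, -4, 0, 0, 0, 0, 0, -3, 0, 0, 0, 0, 0, -0.5, 0, 0, 0, 0, 0, 0, 0, 0, 0, 0, 0, 0, 0, 0, 0, 0, 0],
)

```text
time_s: 50.12
position: [0.3834, 0.1678, 0.246]
orientation: [0.706, -0.032, 0.707, 0.032]
ft_force: [-0.5, -0.2, -1.4]
opening: 0.24
```

```bash
python3 - <<'E'
from h import *
show();print(jaw());im=snap('wrist','w27');plan(W(-.0555,.235,.245),th+np.pi/2)
E
```

```text
t 50.12 p [0.3834 0.1678 0.246 ] 
M [[-0.0, -0.09, 0.996], [0.0, 0.996, 0.09], [-1.0, 0.0, -0.0]] F [-0.5 -0.2 -1.4] op 0.24 q [-0.78  0.04  0.29  2.13 -0.01  0.97  1.19]
89.98975226699461
shift cm [-0.02  3.16 16.12] rows 5 each [-0.    0.63  3.22] turn rx -0.000 n 1
```

View pics/w27.png

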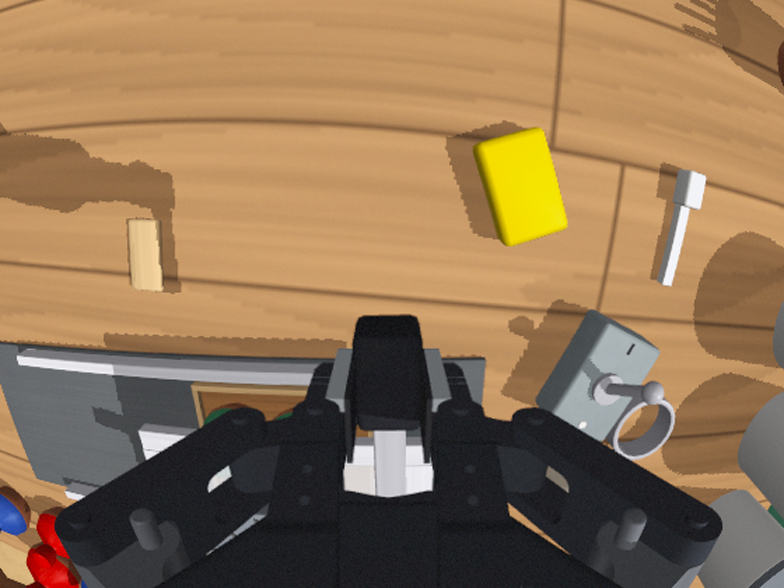

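Emit:
move_arm(
  steps=[0, 1, 1.5, 0, 0, 0, 0, 1, 3, 0, 0, 0, 0, 0.8, 3.5, 0, 0, 0, 0, 0.36, 3.5, 0, 0, 0, 0, 0, 2.6, 0, 0, 0, 0, 0, 1.5, 0, 0, 0, 0, 0, 0.52, 0, 0, 0, 0, 0, 0, 0, 0, 0, 0, 0, 0, 0, 0, 0],
)

```text
time_s: 50.92
position: [0.5403, 0.2135, 0.2447]
orientation: [0.705, -0.032, 0.708, 0.031]
ft_force: [-0.3, 0.7, -1.0]
opening: 0.242
```

```bash
python3 - <<'E'
from h import *
show();print(jaw());im=snap('wrist','w28');snap('side','s28');plan(W(-.0555,.235,.172),th+np.pi/2)
im=cv2.cvtColor(camera('side'),cv2.COLOR_RGB2BGR);u=proj('side',W(0,.235,.17)).astype(int)
cv2.imwrite('pics/s28z.png',cv2.resize(im[u[1]-60:u[1]+50,u[0]-80:u[0]+70],None,fx=5,fy=5,interpolation=cv2.INTER_CUBIC))
E
```

```text
t 50.92 p [0.5403 0.2135 0.2447] 
M [[-0.003, -0.09, 0.996], [-0.002, 0.996, 0.09], [-1.0, -0.001, -0.004]] F [-0.3  0.7 -1. ] op 0.242 q [-0.69  0.34  0.33  1.78 -0.13  1.04  1.34]
89.96761785417716
shift cm [ 7.38 -0.05  0.05] rows 2 each [ 3.69 -0.02  0.02] turn rx 0.000 n 1
```

View pics/w28.png

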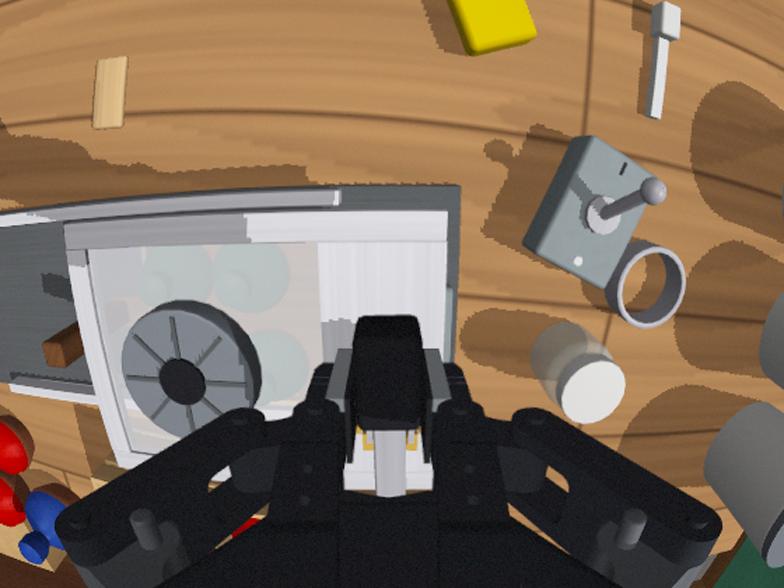

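View pics/s28z.png

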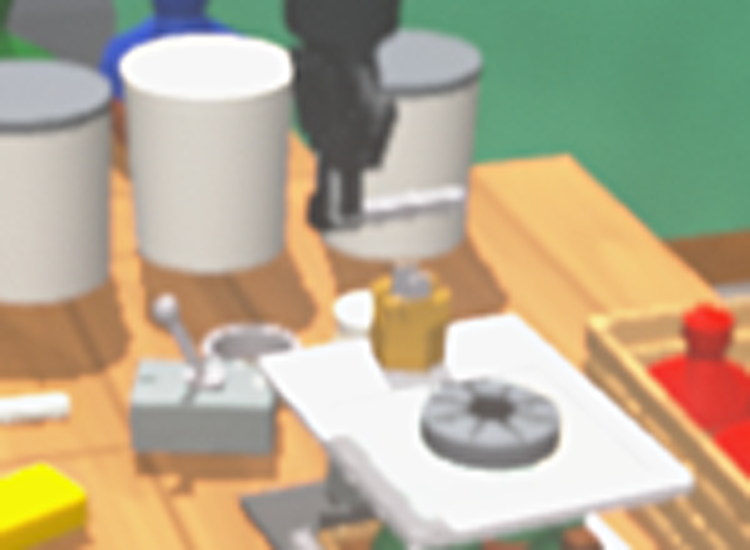

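The pin hangs level over the stud. I lower it in stages.

Emit:
move_arm(
  steps=[2, -0.05, 0, 0, 0, 0, 2, 0, 0, 0, 0, 0, 1, 0, 0, 0, 0, 0, 0.5, 0, 0, 0, 0, 0, 0.5, 0, 0, 0, 0, 0, 0, 0, 0, 0, 0, 0],
)

```text
time_s: 51.57
position: [0.5416, 0.2136, 0.1862]
orientation: [0.706, -0.032, 0.707, 0.032]
ft_force: [-0.0, 0.5, -1.9]
opening: 0.246
```

```bash
python3 - <<'E'
from h import *
show();print(jaw());plan(W(-.0555,.235,.172),th+np.pi/2)
E
```

```text
t 51.57 p [0.5416 0.2136 0.1862] 
M [[-0.0, -0.09, 0.996], [-0.0, 0.996, 0.09], [-1.0, -0.0, -0.0]] F [-0.   0.5 -1.9] op 0.246 q [-0.68  0.41  0.31  1.83 -0.15  0.92  1.36]
89.99029906027306
shift cm [ 1.42 -0.   -0.08] rows 1 each [ 1.42 -0.   -0.08] turn rx -0.000 n 1
```

Emit:
move_arm(
  steps=[0.4, 0, -0.05, 0, 0, 0, 0.4, 0, 0, 0, 0, 0, 0.3, 0, 0, 0, 0, 0, 0.2, 0, 0, 0, 0, 0, 0.1, 0, 0, 0, 0, 0, 0, 0, 0, 0, 0, 0],
)

```text
time_s: 52.07
position: [0.5413, 0.2135, 0.1723]
orientation: [0.706, -0.032, 0.706, 0.032]
ft_force: [0.6, 0.7, -1.3]
opening: 0.238
```

```bash
python3 - <<'E'
from h import *
show();plan(W(-.0555,.235,.172),th+np.pi/2);im=snap('wrist','w29')
im=cv2.cvtColor(camera('side'),cv2.COLOR_RGB2BGR);u=proj('side',W(0,.235,.17)).astype(int)
cv2.imwrite('pics/s29z.png',cv2.resize(im[u[1]-50:u[1]+40,u[0]-60:u[0]+60],None,fx=6,fy=6,interpolation=cv2.INTER_CUBIC))
E
```

```text
t 52.07 p [0.5413 0.2135 0.1723] 
M [[-0.0, -0.09, 0.996], [-0.0, 0.996, 0.09], [-1.0, -0.0, -0.0]] F [ 0.6  0.7 -1.3] op 0.238 q [-0.68  0.43  0.31  1.84 -0.16  0.9   1.37]
shift cm [ 0.03  0.01 -0.06] rows 1 each [ 0.03  0.01 -0.06] turn rx -0.000 n 1
```

View pics/s29z.png

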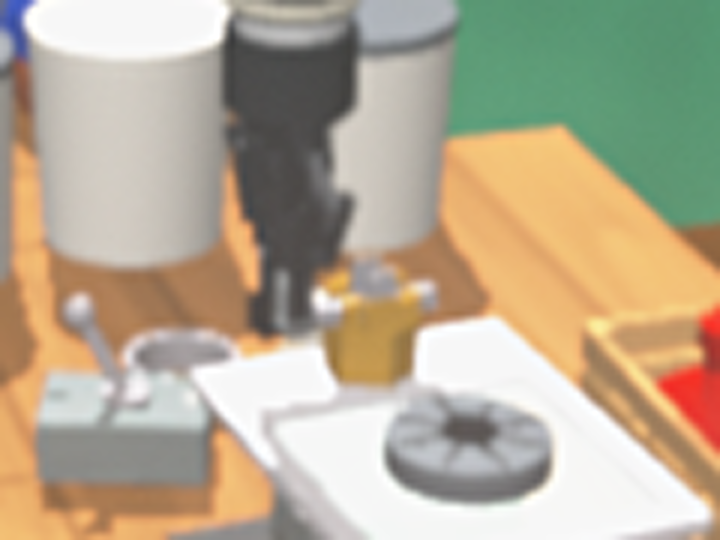

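View pics/w29.png

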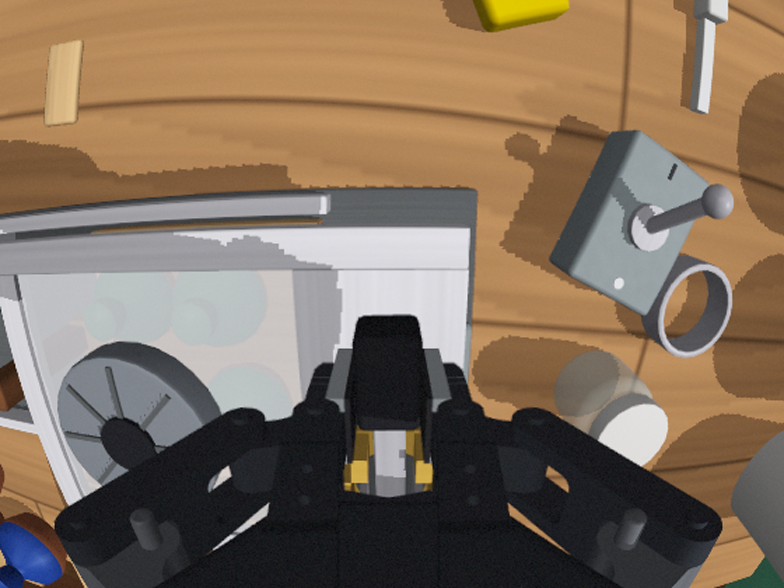

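Emit:
move_arm(
  steps=[0.1, 0, -0.05, 0, 0, 0, 0.1, 0, 0, 0, 0, 0, 0, 0, 0, 0, 0, 0],
)

```text
time_s: 52.42
position: [0.5412, 0.2136, 0.1716]
orientation: [0.707, -0.032, 0.706, 0.032]
ft_force: [-2.2, -1.0, 6.1]
opening: 0.243
```

Emit:
move_arm(
  steps=[0.1, 0, 0, 0, 0, 0, 0, 0, 0, 0, 0, 0, 0, 0, 0, 0, 0, 0],
)

```text
time_s: 52.67
position: [0.5412, 0.2136, 0.1714]
orientation: [0.707, -0.031, 0.706, 0.032]
ft_force: [-5.0, -2.0, 10.5]
opening: 0.244
```

Emit:
move_arm(
  steps=[-0.15, 0, 0, 0, 0, 0, 0, 0, 0, 0, 0, 0, 0, 0, 0, 0, 0, 0],
)

```text
time_s: 52.92
position: [0.5412, 0.2136, 0.1717]
orientation: [0.707, -0.032, 0.706, 0.032]
ft_force: [-1.7, -0.5, 5.7]
opening: 0.237
```

Emit:
move_arm(
  steps=[0, 0, 0, 0, 0, 0, 0, 0, 0, 0, 0, 0, 0, 0, 0, 0, 0, 0, 0, 0, 0, 0, 0, 0, -1, 0, 0, 0, 0, 0, -3, 0, 0, 0, 0, 0, -3.5, 0, 0, 0, 0, 0, -2, 0, 0, 0, 0, 0, 0, 0, -2, 0, 0, 0, 0, 0, -3, 0, 0, 0, 0, 0, 0, 0, 0, 0],
  claw=130,
)

```text
time_s: 53.83
position: [0.4869, 0.2087, 0.2665]
orientation: [0.705, -0.032, 0.708, 0.033]
ft_force: [0.2, -0.4, -1.0]
opening: 0.495
```

```bash
python3 - <<'E'
from h import *
show();im=snap('wrist','w30')
im=cv2.cvtColor(camera('side'),cv2.COLOR_RGB2BGR);u=proj('side',W(0,.235,.17)).astype(int)
cv2.imwrite('pics/s30z.png',cv2.resize(im[u[1]-50:u[1]+40,u[0]-60:u[0]+60],None,fx=6,fy=6,interpolation=cv2.INTER_CUBIC))
snap('top','t30')
for c in('top','side','wrist'):
  for n in('pin','bat_tip','switch','fork','nut_slot'):
    print(c,n,[(np.round(d['at'],3).tolist(),round(d['score'],2)) for d in pinpoint(c,n)][:3] )
E
```

```text
t 53.83 p [0.4869 0.2087 0.2665] 
M [[-0.003, -0.092, 0.996], [0.001, 0.996, 0.092], [-1.0, 0.001, -0.003]] F [ 0.2 -0.4 -1. ] op 0.495 q [-0.74  0.23  0.32  1.87 -0.08  1.06  1.28]
top pin [([0.596, 0.219, 0.164], 0.57)]
top bat_tip []
top switch [([0.618, -0.018, -0.002], 0.71)]
top fork [([0.598, 0.22, 0.164], 0.91)]
top nut_slot [([0.598, 0.22, 0.163], 0.37)]
side pin [([0.357, 0.448, -0.001], 0.68), ([0.592, 0.217, 0.167], 0.53)]
side bat_tip [([0.461, 0.391, 0.101], 0.53), ([0.362, -0.418, -0.0], 0.26)]
side switch [([0.49, 0.38, -0.002], 0.56)]
side fork [([0.596, 0.216, 0.162], 0.81)]
side nut_slot [([0.359, -0.415, -0.001], 0.57), ([0.6, 0.221, 0.161], 0.53)]
wrist pin [([0.352, 0.445, -0.001], 0.92), ([0.597, 0.216, 0.164], 0.58)]
wrist bat_tip [([0.464, 0.392, 0.105], 0.7)]
wrist switch [([0.49, 0.383, -0.0], 0.83), ([0.614, -0.013, -0.001], 0.24)]
wrist fork [([0.598, 0.215, 0.166], 0.77)]
wrist nut_slot [([0.594, 0.221, 0.162], 0.93)]
```

View pics/s30z.png

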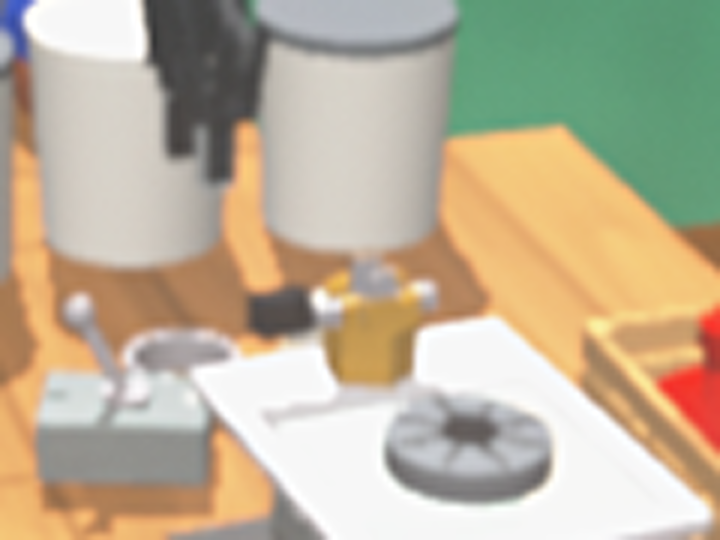

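View pics/w30.png

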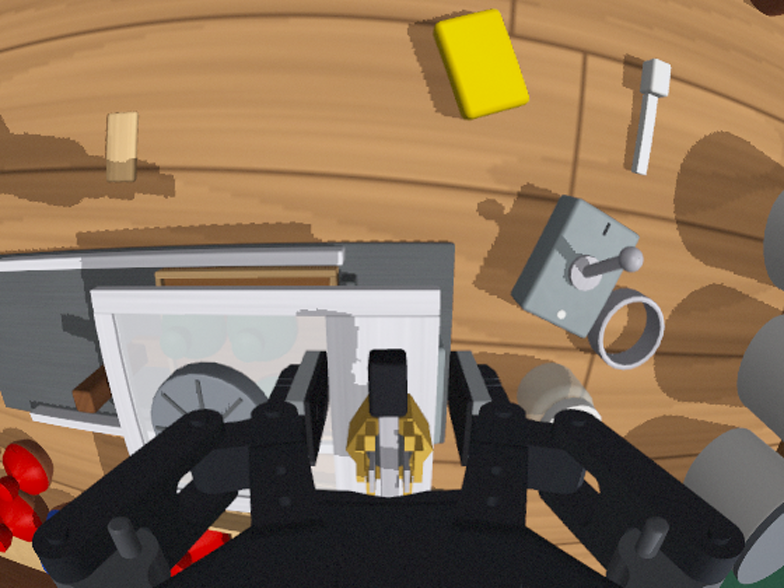

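The pin lies flat in both slots, black grip at (280,312) and shank ends showing on both sides of the nut. Now the toggle: it leans to the dash side, tip at about (0.463, 0.392, 0.103), and the on side (dot) is (0.94, -0.34) away. I go behind the ball with closed fingers.

```bash
python3 - <<'E'
from h import *
plan((.417,.408,.2665),np.deg2rad(70))
E
```

```text
shift cm [-0.05 20.49 -5.58] rows 6 each [-0.01  3.42 -0.93] turn rx 0.439 n 4
```

Emit:
move_arm(
  steps=[0, 2.4, -0.9, 0, 0, 0, 0, 3.6, -0.95, 0, 0, 0, 0, 3.8, -0.95, 0, 0, 0, 0, 3.8, -0.95, 0, 0, 0, 0, 3.6, -0.95, 0, 0, 0, 0, 3.2, -0.9, 0, 0, 0, 0, 0, 0, 0.11, 0, 0, 0, 0, 0, 0.11, 0, 0, 0, 0, 0, 0.11, 0, 0, 0, 0, 0, 0.11, 0, 0, 0, 0, 0, 0, 0, 0],
  claw=255,
)

```text
time_s: 55.65
position: [0.4168, 0.4072, 0.2659]
orientation: [0.696, 0.124, 0.696, -0.124]
ft_force: [-0.5, 0.4, -1.1]
opening: 0.002
```

```bash
python3 - <<'E'
from h import *
show();im=snap('wrist','w31');plan((.418,.408,.093),np.deg2rad(70))
print([(np.round(d['at'],3).tolist(),round(d['score'],2)) for d in pinpoint('wrist','bat_tip')])
print([(np.round(d['at'],3).tolist(),round(d['score'],2)) for d in pinpoint('wrist','switch')])
E
```

```text
t 55.65 p [0.4168 0.4072 0.2659] 
M [[0.0, 0.345, 0.939], [-0.0, 0.939, -0.345], [-1.0, -0.0, 0.0]] F [-0.5  0.4 -1.1] op 0.002 q [-1.07  0.32  0.3   1.75 -0.1   1.08  0.48]
shift cm [17.29  0.12  0.08] rows 5 each [3.46 0.02 0.02] turn rx 0.002 n 1
[([0.465, 0.392, 0.105], 0.75)]
[([0.49, 0.384, -0.0], 0.86)]
```

View pics/w31.png

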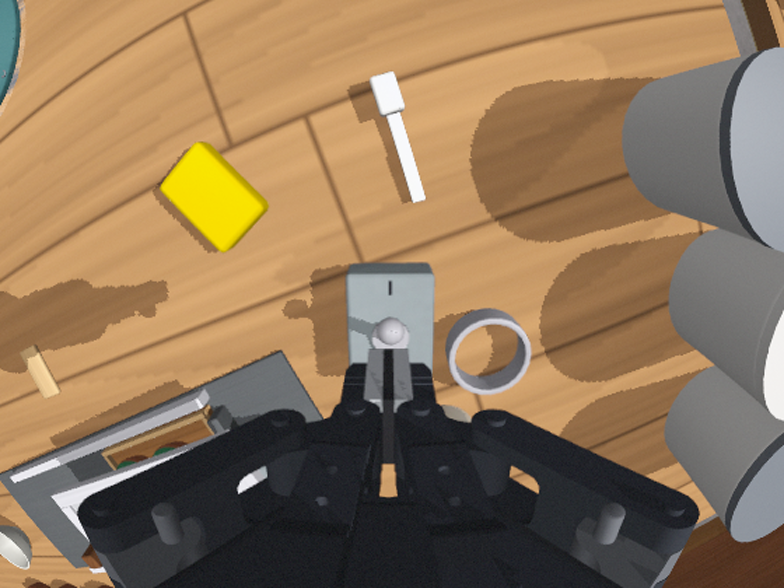

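The ball (390,330) and the switch box lie in line with the fingers. I descend.

Emit:
move_arm(
  steps=[3, 0.1, 0, 0, 0, 0, 4, 0, 0, 0, 0, 0, 4, 0, 0, 0, 0, 0, 3.5, 0, 0, 0, 0, 0, 2, 0, 0, 0, 0, 0, 0.8, 0, 0, 0, 0, 0, 0, 0, 0, 0, 0, 0],
)

```text
time_s: 56.38
position: [0.4165, 0.407, 0.0911]
orientation: [0.696, 0.122, 0.697, -0.124]
ft_force: [-0.1, -0.2, 0.3]
opening: 0.001
```

```bash
python3 - <<'E'
from h import *
show();im=snap('wrist','w32');plan((.479,.386,.093),np.deg2rad(70))
E
```

```text
t 56.38 p [0.4165 0.407  0.0911] 
M [[-0.002, 0.342, 0.94], [-0.003, 0.94, -0.342], [-1.0, -0.004, -0.001]] F [-0.1 -0.2  0.3] op 0.001 q [-1.02  0.54  0.25  1.88 -0.19  0.74  0.55]
shift cm [-0.01  0.04  6.53] rows 2 each [-0.    0.02  3.26] turn rx -0.000 n 1
```

View pics/w32.png

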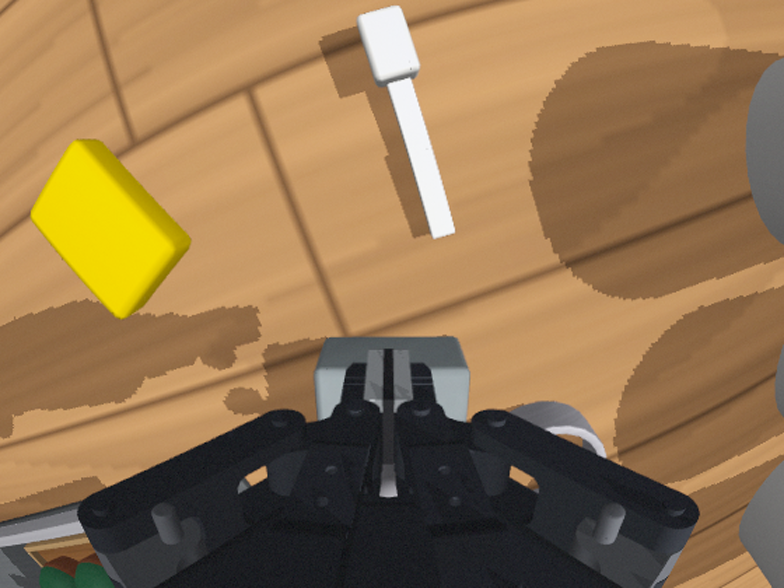

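Emit:
move_arm(
  steps=[0, 0, 1, 0, 0, 0, 0, 0, 1, 0, 0, 0, 0, 0, 0.8, 0, 0, 0, 0, 0, 0.8, 0, 0, 0, 0, 0, 0.8, 0, 0, 0, 0, 0, 0.8, 0, 0, 0, 0, 0, 0.8, 0, 0, 0, 0, 0, 0.6, 0, 0, 0, 0, 0, 0, 0, 0, 0],
)

```text
time_s: 57.18
position: [0.4811, 0.3842, 0.093]
orientation: [0.697, 0.124, 0.696, -0.124]
ft_force: [0.3, -0.1, 0.0]
opening: -0.004
```

```bash
python3 - <<'E'
from h import *
show()
im=cv2.cvtColor(camera('side'),cv2.COLOR_RGB2BGR);u=proj('side',(.49,.382,.1)).astype(int)
cv2.imwrite('pics/s33z.png',cv2.resize(im[u[1]-50:u[1]+40,u[0]-60:u[0]+60],None,fx=6,fy=6,interpolation=cv2.INTER_CUBIC))
E
```

```text
t 57.18 p [0.4811 0.3842 0.093 ] 
M [[0.001, 0.345, 0.939], [-0.0, 0.939, -0.345], [-1.0, -0.0, 0.001]] F [ 0.3 -0.1  0. ] op -0.004 q [-0.92  0.58  0.25  1.8  -0.19  0.78  0.65]
```

View pics/s33z.png

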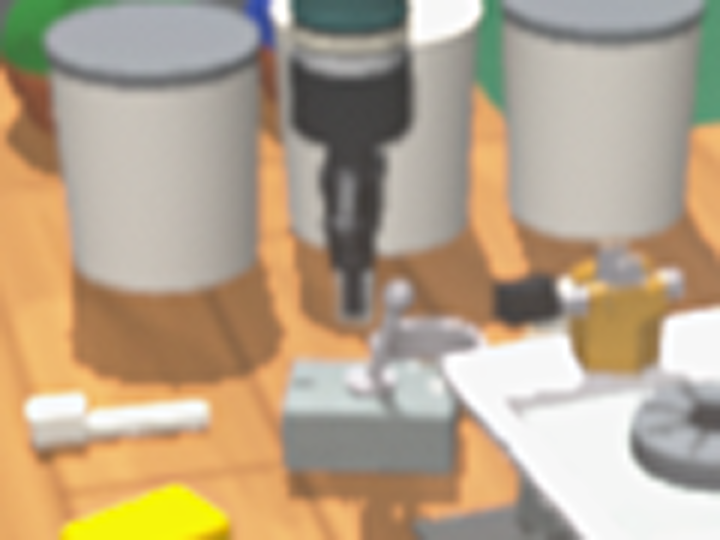

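The ball has gone over to the dot side (400,290). I rise straight up and check everything.

Emit:
move_arm(
  steps=[0, 0, -0.8, 0, 0, 0, -3, 0, -1, 0, 0, 0, -4, 0, -1, 0, 0, 0, -4, 0, -2, 0, 0, 0, -4, 0, -3, 0, 0, 0, -1, 0, -2, 0, 0, 0, 0, 2.5, 0, 0, 0, 0, 0, 3, 0, 0, 0, 0, 0, 3, 0, 0, 0, 0, 0, 2, 0, 0, 0, 0, 0, 0, 0, 0, 0, 0],
)

```text
time_s: 58.15
position: [0.4272, 0.52, 0.2427]
orientation: [0.696, 0.122, 0.697, -0.121]
ft_force: [-1.3, -0.1, 0.2]
opening: -0.001
```

```bash
python3 - <<'E'
from h import *
show();snap('wrist','w34');snap('top','t34');snap('side','s34')
for c in('top','side','wrist'):
  for n in('pin','bat_tip','board_handle','pot1'):
    print(c,n,[(np.round(d['at'],3).tolist(),round(d['score'],2)) for d in pinpoint(c,n)][:4] )
im=cv2.imread('pics/t34.png')
cv2.imwrite('pics/t34z.png',cv2.resize(im[160:340,130:400],None,fx=2.9,fy=2.9,interpolation=cv2.INTER_CUBIC))
E
```

```text
t 58.15 p [0.4272 0.52   0.2427] 
M [[-0.0, 0.338, 0.941], [0.002, 0.941, -0.338], [-1.0, 0.001, -0.001]] F [-1.3 -0.1  0.2] op -0.001 q [-1.12  0.5   0.27  1.55 -0.14  1.11  0.4 ]
top pin [([0.356, 0.444, 0.003], 0.57)]
top bat_tip [([0.515, 0.373, 0.102], 0.52)]
top board_handle [([0.62, -0.04, 0.128], 0.83)]
top pot1 [([0.474, -0.518, -0.003], 0.67), ([0.268, -0.326, 0.002], 0.61)]
side pin [([0.356, 0.446, 0.001], 0.58), ([0.594, 0.22, 0.164], 0.51)]
side bat_tip [([0.488, 0.385, -0.003], 0.59), ([0.513, 0.373, 0.102], 0.54)]
side board_handle [([0.62, -0.04, 0.128], 0.64), ([0.572, 0.039, 0.021], 0.27)]
side pot1 [([0.472, -0.518, -0.001], 0.91), ([0.267, -0.329, 0.004], 0.91), ([0.572, 0.039, 0.023], 0.63), ([0.568, 0.104, 0.021], 0.63)]
wrist pin [([0.351, 0.446, 0.002], 0.9)]
wrist bat_tip []
wrist board_handle [([0.62, -0.039, 0.132], 0.91)]
wrist pot1 [([0.569, 0.103, 0.019], 0.41), ([0.575, 0.041, 0.021], 0.4)]
```

View pics/t34z.png

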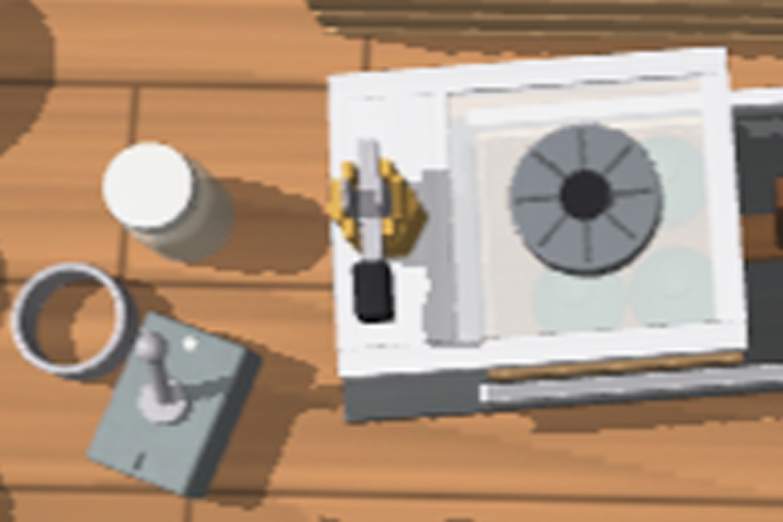

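View pics/s34.png

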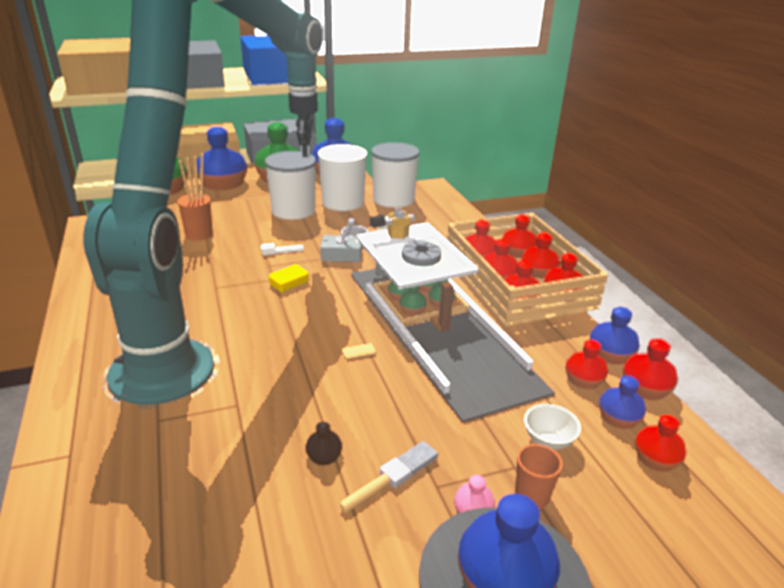

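View pics/w34.png

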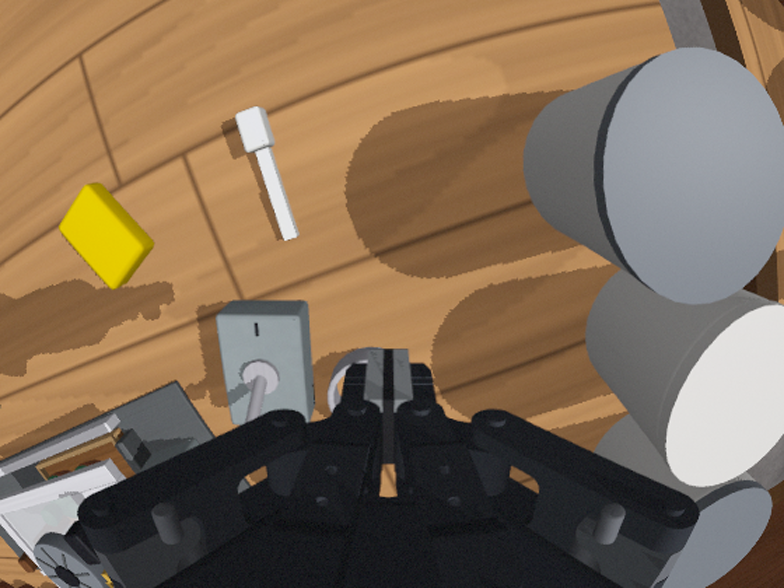

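```bash
python3 - <<'E'
from h import *
print(order.finish_job()); show()
E
```

```text
the job is handed in; nothing more can be done
None
the job is handed in; nothing more can be done
```

I carried out the whole job in the order asked and handed it in about 58 s into the 210 s limit. No verdict was reported.

- **Pots and board:** I stood the four green pots on the ware board and pushed it home. It stopped hard against about 15 N. The handle now sits at (0.62, -0.04), which matches the home position. In the last picture three pots show through the hood's glass. The fourth is hidden by the fan, but it was standing on the board before the push.
- **Nut:** I turned it about 390° clockwise in two grips. By the jaw angle its slot is within about 0.5° of the stud's. Overlays of the nut and hood on the wrist and side pictures fit the lowest position, not the one half a turn up. I did not turn it past that point to feel it bottom.
- **Pin:** I took the black-gripped pin, not the white look-alike. It lies flat in both slots with its origin at about (0.596, 0.219, 0.164). The last top picture shows shank on both sides of the nut.
- **Toggle:** I flipped it last. Its tip is now at about (0.515, 0.373, 0.102), on the white-dot side.

I touched nothing else on the table, and the arm stood clear at the end. In the final pictures the networks sometimes reported the white look-alike as the pin and missed the real one in two views. I checked the pin by eye in the top view.

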